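# Wind open the test chamber and tip in the valves

## Task

Wind the blue hatch of the test chamber fully open, to its stop, by pushing the spokes of its red-knobbed star handle away from you over the top, without pushing the hatch itself. Then pull the aluminium tray out from under the instrument shelf by its yellow tab until it is clear of the shelf, let go of it there, take it again by its black carrying bar, tip all three red valves, without touching them, over the tray's open side into the chamber, and stand the empty tray level back on the bench. Leave the hatch open and do not disturb the other things on the bench.

Things in the scene. Friction and masses are not known exactly. Their poses are not given: they have to be found in the camera images.
- chamber: Test chamber, fixed: an open-topped aluminium box 180 (x) by 200 (y) mm, walls 6 mm, inner floor 6 mm above the bench. Its front (-x) wall is a guard 180 mm high, the other walls are 140 mm high; open rails for the hatch run behind it to 250 mm beyond the centre, 140 mm high. Origin: under its centre, on the bench; x is the way the hatch opens (roughly away from the robot), z up.
- mouth (a point): Centre of the chamber's mouth, at 140 mm height, over the origin of the chamber; axes as the chamber's. With the hatch open the mouth is clear 150 mm in x (-84 to +66 mm from here) and 188 mm in y.
- hub (a point): Point on the axis of the star handle, in the middle of the ring of spokes; it lies on the right (-y) side of the chamber, 155 mm from the chamber's centre (58 mm from its side wall) and 115 mm above the bench. The axis is horizontal, along the chamber's y; point axes as the chamber's. Hub 52 mm in diameter, four spokes 12 mm thick at 90 degrees to one another, each with a red ball 26 mm in diameter whose centre is 90 mm from the axis (tips at 103 mm).
- star (a joint): Angle of the star handle, rad: 0 hatch shut, 4.2 at the stop, hatch fully open. It grows as the topmost spoke moves in the chamber's +x. At a value s the spokes stand s - 0.873 + k * 1.571 rad from straight up (k = 0 to 3), counted towards the chamber's +x. It is stiff (about 0.22 N m of friction, and some more with speed), moves the hatch 35.7 mm per rad through a rack, and stays where it is left. It can start a little way open.
- hatch (a joint): Travel of the blue hatch (a plate 166 by 194 by 6 mm lying on the chamber, its top 147 mm above the bench), m: 0 shut, 0.150 fully open; moves with the star handle.
- hatch_edge (a point): Middle of the front edge of the blue hatch, on its top face, 84 mm in front (-x) of the chamber's centre when shut.
- shelf: Low wooden shelf with a grey instrument on it, fixed. Origin on the bench below its middle; its open front looks to -x of its frame, z up. The board is 200 (x) by 280 (y) mm, 120 to 140 mm above the bench, its front edge 90 mm in front (-x) of the origin; side boards 16 mm thick at y = +-130 mm; the instrument reaches 216 mm height , its face at x = -45 mm. The tray starts below the board with only its tab in the open.
- tray: Aluminium tray, loose, about 0.32 kg, 130 (x) by 180 (y) mm, floor 4 mm thick, walls 4 mm thick and 30 mm high on three sides; the side at -y (90 mm from the centre) is open, with no lip. Origin under its centre, z up; it starts with x about as the shelf's x. Over its middle, along x, runs the carrying bar; the tab stands on its -x side.
- tab (a point): Middle of the tray's yellow pull tab: an upright blade 65 mm long in x (64 to 129 mm on the -x side of the tray's centre), 10 mm thick in y, from 1 to 46 mm above the tray's underside. This point is 101.5 mm from the tray's centre, 26 mm up. Axes as the tray's.
- bar (a point): Middle of the tray's black carrying bar: a flat bar 132 mm long in the tray's x, 12 mm thick in y, 30 mm high (75 to 105 mm above the tray's underside), over the tray's centre; this point is 90 mm up. Posts 24 mm wide carry it at its ends. Axes as the tray's.
- valve1_mid (a point): Centre of a red valve with a black end: a block 62 (x) by 34 (y) by 32 (z) mm, about 70 g, loose in the tray at the start, one of three; friction on the tray about 0.6 (it slides from about 35 degrees of tilt).
- valve2_mid (a point): Centre of a red valve with a black end: a block 62 (x) by 34 (y) by 32 (z) mm, about 70 g, loose in the tray at the start, one of three; friction on the tray about 0.6 (it slides from about 35 degrees of tilt).
- valve3_mid (a point): Centre of a red valve with a black end: a block 62 (x) by 34 (y) by 32 (z) mm, about 70 g, loose in the tray at the start, one of three; friction on the tray about 0.6 (it slides from about 35 degrees of tilt).
- pump_mid (a point): Bystander: red pump lying on the bench, 130 mm long, 44 mm in diameter; its middle.
- screwdriver_grip (a point): Bystander: screwdriver 180 mm long lying on the bench; its handle.
- meter_mid (a point): Bystander: yellow hand meter 140 by 75 by 35 mm lying flat; its centre.
- mug_rim (a point): Bystander: blue mug 80 mm in diameter, 90 mm high; centre of its mouth.
- jar: Bystander: jar 70 mm in diameter, 90 mm high; origin under its centre.
- spray: Bystander: blue can 56 mm in diameter, 150 mm high; origin under its centre.

How it is judged:
By the outcome, as a careful person would: the job done as asked, in the order asked, and still so for the second after the job is handed in, with the robot touching nothing.
It also fails if it takes over 72 s, if anything falls off the work surface, if the arm or the gripper's body presses on something with over 40 N, if the wrist force passes 120 N, or if a joint passes its speed limit or range.

## Robot

A 6-joint arm with a two-finger parallel gripper is mounted at the origin on the work surface. World frame = base frame: x ahead of the robot, y to its left, z up, the work surface at z = 0. Lengths are in m, angles in rad, forces in N, time in s.
With the tool pointing down it reaches from about 0.3 to 0.825 m from the base axis. Payload 5.4 kg.
Tool frame: the origin (TCP) lies at the very end of the fingers, on their centre line; the grasp point (between the pads) lies 19 mm behind it (env.grip_point_offset is the distance from the TCP to the grasp point, in m); z points along the fingers, y is the direction in which the jaws open and shut (so a half turn about z gives the same grasp; the last joint's range is limited). The gripper opens to 92 mm and grips with 3 to 60 N. Pads are 20 mm wide; open, the fingers measure 128 mm over their backs; the gripper's body (75 mm by 189 mm) begins 69 mm behind the grasp point.
Start: joints at [-1.49, 0.158, 1.597, -0, 1.386, -0.21], TCP at [0.165, -0.551, 0.215] pointing down, gripper open.
Joint ranges: [-2.91, 2.91], [-0.94, 2.29], [0.18, 2.7], [-1.29, 4.43], [0.17, 2.64], [-3, 3]. Speed limits (rad/s): [2.57, 2.57, 3.14, 3.14, 3.14, 3.14].

## Interface

Orientations are given as a rotation vector (axis times angle).
In Python, from station import env gives the robot as it stands. The module is installed in compiled form; this text tells all that it offers.
- The arm moves only by the shell command python3 -m inch 'ROWS' [FORCE]. ROWS is JSON, a list that holds one entry, the list of rows, each a list of 7 numbers: the shift along the tool's x, y, z in m, then the turn, a rotation vector about the tool's x, y, z in rad, then the finger opening in m, from 0 to 0.0919. A call has exactly 10 rows; each row is the pose to reach, as a shift and turn from the pose commanded when the call began, along the tool's axes at that moment; what a row does not reach only later rows make up. A row lasts 1/8 s, in which the tool goes at most 62.5 mm and 10.7 degrees, less where a joint would pass 70% of its speed; a pose out of reach is approached as far as the arm can. A call with a gripper value outside its range is refused whole. The fingers move at their own pace and stop on an object; FORCE is the grip in N (left out, the last holds). Time passes only in rows, so rows that repeat a pose let the fingers close, or fill a call up. It gives the time, the measured TCP pose, the force and the opening at its end, in the units of the state.
- env.observe(): the state, without advancing time (a new reading comes with each control period).
- env.camera(name): name is "scene" or "top"; returns a dict with "frame" (480x640x3 uint8, blue, green, red), "camera_matrix" (3x3 intrinsics, pixels), "rvec" (rotation vector, rad) and "tvec" (3), from world to camera coordinates, as OpenCV has them. Camera axes: x right, y down, z forward; pixel columns grow to the right and rows downward; lengths in m; the calibration is good to about 2 mm. A picture is of the moment at which its call begins. There is no depth.
- env.job_done(): hands the job in, once; it reports no verdict.
Trained networks look in the newest picture that a camera, given by its name, has taken for a name from the list of things; names that differ only in an ending like _2 or _b are one class to them, and where a whole thing is asked for, a point or a joint stands for the part that bears it (a point fixed in the world has none). Each returns a list of dicts, best first, with "p" (0 to 1); they miss things now and then, are a little off and sometimes report something else, mostly with a low value. They report only what shows in the picture. A call takes as long as a camera call.
- env.search_frame(camera, query): "rect" ([left, top, right, bottom] in pixels, round what is visible of it).
- env.outline_of(camera, query): "region" (480x640 bool, what is visible of it) and "rect" ([left, top, right, bottom] in pixels, round what is visible of it).
The state is a dict: "t": time; "qpos": joint angles; "joint_velocities": joint speeds; "joint_efforts": joint torques, N m; "position": TCP position; "ee_rot": TCP orientation; "force": force on the tool from outside, world axes, zero at the start; "moment": the same for the moment, N m; "finger_gap": finger opening in m.
Only numpy, scipy, OpenCV 4.12 (cv2) and the standard library are available. Lean on these libraries where they do the work, as an engineer would, in place of code of your own. Each camera call takes 0.05 s, during which the arm holds its last target.

## Working session

There is one attempt and no reset: what is moved stays moved. The work goes in short steps, Python scripts to look and compute and a shell command to move; the robot and the scene stay as the last step left them, time stands still between calls to the robot, and variables do not carry over. Pictures are saved under pics/ and viewed, and the job is handed in when it is done.

```bash
ls; mkdir -p pics
python3 - <<'E'
from station import env
import cv2
s=env.observe(); print(s)
for n in ("scene","top"):
    c=env.camera(n); cv2.imwrite(f"pics/{n}0.png",c["frame"]); print(n,c["camera_matrix"],c["rvec"],c["tvec"])
E
```

```text
pics
{'t': 0.0, 'qpos': array([-1.49008584e+00,  1.59054859e-01,  1.59819826e+00, -4.15318421e-05,
        1.38619983e+00, -2.10088336e-01]), 'joint_velocities': array([-0.00034804, -0.00092918, -0.00197761,  0.00077786,  0.00070369,
        0.00103278]), 'joint_efforts': array([ 3.72285531e-04, -3.85572946e+01, -3.22107518e+01,  7.00572389e-02,
        3.80925473e-02, -1.45936151e-04]), 'position': array([ 0.16478499, -0.55023716,  0.21363268]), 'ee_rot': array([-3.10660176e+00, -4.54920481e-01, -1.24840147e-04]), 'force': array([-0.14317275, -0.11522818, -0.73945195]), 'moment': array([-0.00062629, -0.01588526, -0.04054508]), 'finger_gap': 0.09204897255419882}
scene [[528.58067733   0.         318.81040701]
 [  0.         528.58067733 239.17978487]
 [  0.           0.           1.        ]] [ 1.25200593 -2.55438236  0.67388152] [0.35190037 0.44004205 1.55714491]
top [[518.16354101   0.         317.95748152]
 [  0.         518.16354101 235.75961192]
 [  0.           0.           1.        ]] [ 2.16336157 -2.15470378  0.11010911] [0.0188483  0.56790112 1.60396836]
```

View pics/scene0.png

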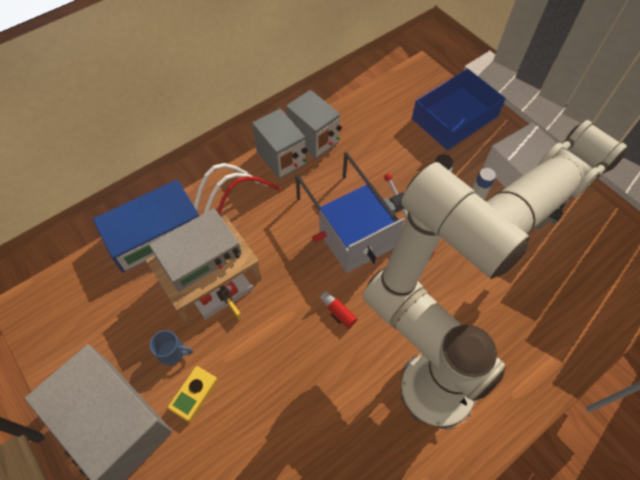

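View pics/top0.png

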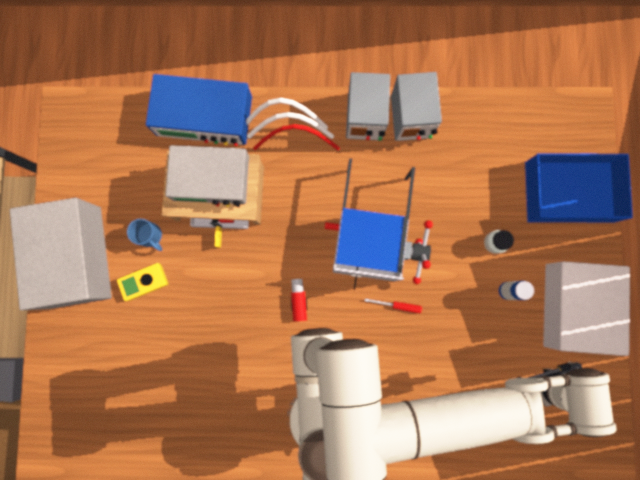

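Top view: +x is up and +y is left. The hatch is at about (372,240), the star at (422,252), the tray tab at (218,238) and the shelf at (212,185). Next I'll zoom in and measure.

```bash
cat > h.py <<'E'
import numpy as np, cv2
from station import env
from scipy.spatial.transform import Rotation as R
def cam(n):
    c=env.camera(n); c["R"]=cv2.Rodrigues(np.array(c["rvec"]))[0]; c["t"]=np.array(c["tvec"]).ravel(); c["K"]=np.array(c["camera_matrix"]); return c
def px2w(c,uv,z):
    uv=np.atleast_2d(uv).astype(float); d=np.c_[uv,np.ones(len(uv))]@np.linalg.inv(c["K"]).T@c["R"]; o=-c["R"].T@c["t"]
    s=(z-o[2])/d[:,2]; return o+d*s[:,None]
def w2px(c,p):
    q=np.atleast_2d(p)@c["R"].T+c["t"]; q=q@c["K"].T; return q[:,:2]/q[:,2:]
def tri(c1,u1,c2,u2):
    A=[];b=[]
    def ray(c,u):
        d=c["R"].T@np.linalg.inv(c["K"])@np.array([*u,1.]); return -c["R"].T@c["t"], d/np.linalg.norm(d)
    M=np.zeros((3,3));v=np.zeros(3)
    for c,u in((c1,u1),(c2,u2)):
        o,d=ray(c,u);P=np.eye(3)-np.outer(d,d);M+=P;v+=P@o
    return np.linalg.solve(M,v)
def crop(c,rect,name,s):
    l,t,r,b=rect; cv2.imwrite("pics/"+name,cv2.resize(c["frame"][t:b,l:r],None,fx=s,fy=s,interpolation=cv2.INTER_CUBIC))
E
python3 - <<'E'
from h import *
t=cam("top"); s=cam("scene")
crop(t,(310,140,450,300),"c1.png",3.7)
crop(s,(290,140,430,280),"c2.png",4)
crop(t,(120,130,280,310),"c3.png",3.3)
crop(s,(130,200,280,330),"c4.png",4)
for n in ["hatch","star","tab","tray","shelf","chamber","pump_mid","screwdriver_grip","meter_mid","mug_rim","jar","spray"]:
    for cn in("top","scene"):
        print(n,cn,[(np.round(r["rect"]).tolist(),round(r["p"],2)) for r in env.search_frame(cn,n)[:2]])
print(env.observe()["t"])
E
```

```text
hatch top [([334.0, 212.0, 411.0, 271.0], 0.71), ([483.0, 231.0, 515.0, 256.0], 0.39)]
hatch scene [([318.0, 186.0, 399.0, 252.0], 0.77), ([294.0, 151.0, 406.0, 273.0], 0.52)]
star top [([411.0, 221.0, 432.0, 286.0], 0.69)]
star scene [([385.0, 172.0, 408.0, 217.0], 0.68), ([151.0, 331.0, 192.0, 368.0], 0.55)]
tab top [([189.0, 218.0, 247.0, 248.0], 0.59), ([335.0, 203.0, 409.0, 269.0], 0.49)]
tab scene [([196.0, 275.0, 250.0, 322.0], 0.68)]
tray top [([189.0, 219.0, 249.0, 248.0], 0.68)]
tray scene [([196.0, 276.0, 252.0, 318.0], 0.77)]
shelf top [([160.0, 144.0, 264.0, 225.0], 0.77)]
shelf scene [([147.0, 210.0, 260.0, 325.0], 0.93)]
chamber top [([327.0, 158.0, 431.0, 289.0], 0.85)]
chamber scene [([298.0, 153.0, 407.0, 271.0], 0.67), ([199.0, 278.0, 254.0, 319.0], 0.51)]
pump_mid top [([291.0, 279.0, 306.0, 323.0], 0.67), ([189.0, 219.0, 245.0, 246.0], 0.67)]
pump_mid scene [([322.0, 292.0, 359.0, 328.0], 0.93)]
screwdriver_grip top [([391.0, 300.0, 420.0, 312.0], 0.73)]
screwdriver_grip scene []
meter_mid top [([119.0, 261.0, 167.0, 301.0], 0.96)]
meter_mid scene [([171.0, 366.0, 215.0, 418.0], 0.98)]
mug_rim top [([128.0, 217.0, 161.0, 249.0], 0.8)]
mug_rim scene [([149.0, 330.0, 193.0, 369.0], 0.9)]
jar top [([486.0, 228.0, 514.0, 254.0], 0.7), ([293.0, 280.0, 305.0, 319.0], 0.56)]
jar scene [([434.0, 157.0, 451.0, 172.0], 0.57)]
spray top [([499.0, 282.0, 531.0, 300.0], 0.76), ([327.0, 161.0, 430.0, 284.0], 0.3)]
spray scene [([471.0, 170.0, 494.0, 199.0], 0.91)]
1.4
```

View pics/c1.png

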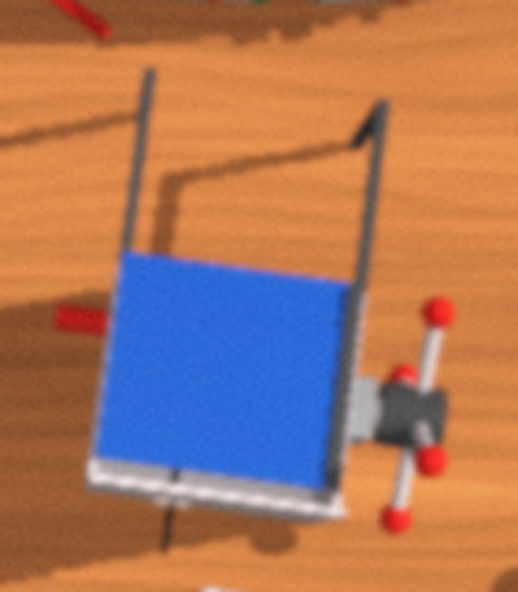

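View pics/c3.png

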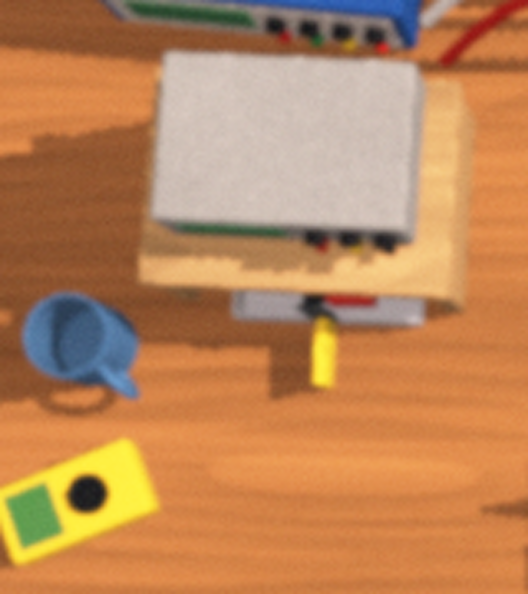

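View pics/c4.png

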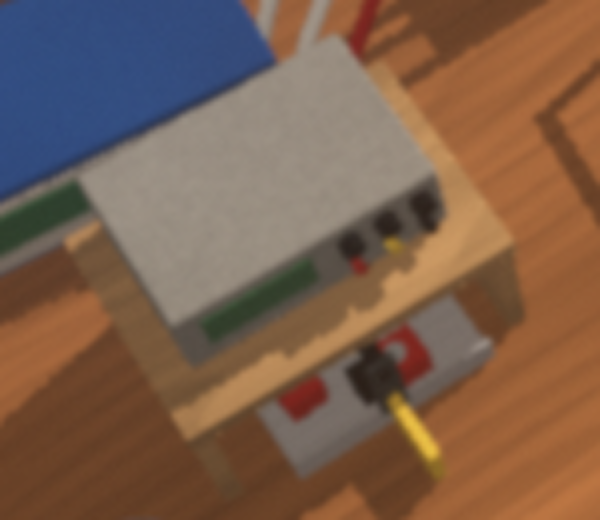

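View pics/c2.png

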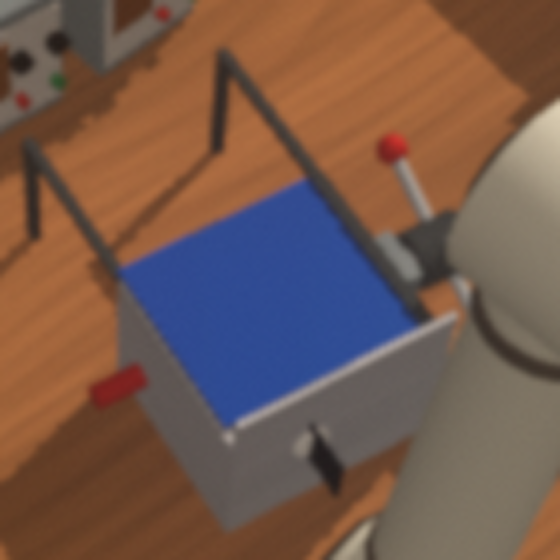

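```bash
cat > fit.py <<'E'
from h import *
from scipy.optimize import least_squares
t=cam("top"); s=cam("scene")
for c in(t,s): print("cam",(-c["R"].T@c["t"]).round(3))
T=lambda x,y:np.array([310+x/3.7,140+y/3.7]); S=lambda x,y:np.array([290+x/4,140+y/4])
def knob(st,k,r=.09):
    a=st-.873+k*1.571; return [r*np.sin(a),-.155,.115+r*np.cos(a)]
def model(p):
    x,y,w,st=p; h=st*.0357
    L=[([-.09,.1,.18],T(90,462),t),([-.09,-.1,.18],T(342,490),t),([-.09,.1,.18],S(228,430),s),([-.09,-.1,.18],S(456,316),s),
       ([.25,.1,.14],T(150,70),t),([.25,-.1,.14],T(381,102),t),([.25,.1,.14],S(28,145),s),([.25,-.1,.14],S(225,52),s),
       ([.082+h,.097,.147],T(122,253),t),([.082+h,-.097,.147],T(352,285),t),([.082+h,.097,.147],S(122,270),s)]
    K=[T(438,312),T(404,376),T(432,461),T(396,520)]
    for k,u in kn: L.append((knob(st,k),K[u],t))
    L.append((knob(st,kn[0][0]),S(393,148),s))
    P=np.array([l[0] for l in L]); c_,s_=np.cos(w),np.sin(w)
    W=np.c_[x+c_*P[:,0]-s_*P[:,1],y+s_*P[:,0]+c_*P[:,1],P[:,2]]
    return np.array([w2px(l[2],W[i])[0]-l[1] for i,l in enumerate(L)])
import itertools
best=None
for perm in itertools.permutations(range(4)):
    kn=list(zip(perm,range(4)))
    for s0 in(0.,.3):
        r=least_squares(lambda p:model(p).ravel(),[.55,-.12,-.1,s0],loss="soft_l1")
        if best is None or r.cost<best[0]: best=(r.cost,r.x,kn)
kn=best[2]
print(best); print(model(best[1]).round(1).tolist())
E
python3 fit.py
```

```text
cam [0.385 0.004 1.657]
cam [-0.079  0.519  1.571]
(np.float64(22.613609962216543), array([ 0.52993408, -0.13651785, -0.1347411 ,  0.39816122]), [(1, 0), (2, 1), (0, 2), (3, 3)])
[[-0.7, 4.8], [1.0, 7.0], [3.3, 0.0], [1.3, 0.1], [-1.8, -1.1], [2.1, -0.9], [-1.2, -0.7], [0.6, -1.1], [-0.1, -0.6], [3.2, -0.3], [-0.7, 0.2], [-0.4, 0.0], [-0.4, 0.1], [-1.0, 0.2], [-0.6, -0.9], [0.2, 0.6]]
```

```bash
sed -i 's/T(90,462)/T(88,480)/;s/T(342,490)/T(345,510)/;s/\[.25,.1,.14\]/[.25,.096,.14]/g;s/\[.25,-.1,.14\]/[.25,-.096,.14]/g;s/,(\[.082+h,-.097,.147\],T(352,285),t)//' fit.py; python3 fit.py
python3 - <<'E'
from h import *
t=cam("top"); s=cam("scene")
T=lambda x,y:np.array([120+x/3.3,130+y/3.3]); S=lambda x,y:np.array([130+x/4,200+y/4])
# tab end top (z .046)
print("tab tip", px2w(t,T(323,386),.044), px2w(s,S(437,465),.04), "tab top edge start",px2w(t,T(323,322),.046))
print("tray front wall top corners", px2w(t,[T(232,322),T(424,325)],.03), px2w(s,[S(300,474),S(493,345)],.03))
print("shelf front corners", px2w(t,[T(138,283),T(462,305)],.14), px2w(s,[S(185,440),S(513,243)],.14))
for n,r,z in [("pump",[291,279,306,323],.03),("scr",[391,300,420,312],.015),("meter",[119,261,167,301],.035),("mug",[128,217,161,249],.09),("jar",[486,228,514,254],.09),("spray",[499,282,531,300],.15)]:
    print(n,px2w(t,[r[:2],r[2:]],z).round(3).tolist())
E
```

```text
cam [0.385 0.004 1.657]
cam [-0.079  0.519  1.571]
(np.float64(7.5888457198342625), array([ 0.52938225, -0.13698057, -0.13278955,  0.40331402]), [(1, 0), (2, 1), (0, 2), (3, 3)])
[[0.0, 0.2], [0.4, 1.7], [3.6, 0.1], [1.5, 0.1], [-0.5, -0.7], [0.8, -1.0], [-0.1, -1.1], [-0.3, -0.6], [0.0, -0.5], [-0.6, 0.3], [-0.3, 0.1], [-0.3, 0.3], [-0.8, 0.1], [-0.4, -0.7], [0.3, 0.6]]
tab tip [[0.53004914 0.3342994  0.044     ]] [[0.53107699 0.34235227 0.04      ]] tab top edge start [[0.59102199 0.33549187 0.046     ]]
tray front wall top corners [[0.59277737 0.42648245 0.03      ]
 [0.59048239 0.24149138 0.03      ]] [[0.59343085 0.4286347  0.03      ]
 [0.59233531 0.24974075 0.03      ]]
shelf front corners [[0.6138278  0.48386662 0.14      ]
 [0.59478704 0.19169458 0.14      ]] [[0.61824848 0.48679553 0.14      ]
 [0.60504046 0.2091364  0.14      ]]
pump [[0.431, 0.105, 0.03], [0.296, 0.057, 0.03]]
scr [[0.367, -0.209, 0.015], [0.331, -0.299, 0.015]]
meter [[0.485, 0.647, 0.035], [0.361, 0.491, 0.035]]
mug [[0.617, 0.604, 0.09], [0.519, 0.498, 0.09]]
jar [[0.587, -0.49, 0.09], [0.508, -0.572, 0.09]]
spray [[0.422, -0.504, 0.15], [0.371, -0.594, 0.15]]
```

```bash
cat >> h.py <<'E'
CH=np.array([.5294,-.137]); CY=-.133
def ch(x,y,z):
    c,s=np.cos(CY),np.sin(CY); return np.array([CH[0]+c*x-s*y,CH[1]+s*x+c*y,z])
def down(h): # tool x heading h, pointing down
    c,s=np.cos(h),np.sin(h); return np.array([[c,s,0],[s,-c,0],[0,0,-1.]])
def rel(P,Rm,n=3):
    o=env.observe(); R0=R.from_rotvec(o["ee_rot"]).as_matrix()
    d=R0.T@(np.array(P)-o["position"]); w=R.from_matrix(R0.T@Rm).as_rotvec()
    return d.round(n).tolist()+w.round(3).tolist()
def stat():
    o=env.observe(); print("t",round(o["t"],2),"q",o["qpos"].round(3),"p",o["position"].round(4),"F",o["force"].round(1),"gap",round(o["finger_gap"],4)); print(R.from_rotvec(o["ee_rot"]).as_matrix().round(3).tolist())
E
python3 -c "
from h import *
D=down(CY)
for P in (ch(-.085,-.155,.24),ch(-.085,-.155,.15)): print(P,rel(P,D))"
```

```text
[ 0.4245964  -0.27935942  0.24      ] [0.327, -0.186, -0.025, 0.0, -0.0, 0.424]
[ 0.4245964  -0.27935942  0.15      ] [0.327, -0.186, 0.065, 0.0, -0.0, 0.424]
```

```bash
python3 -m inch '[[[0.327,-0.186,-0.025,0,0,0.42,0],[0.327,-0.186,-0.025,0,0,0.42,0],[0.327,-0.186,-0.025,0,0,0.42,0],[0.327,-0.186,-0.025,0,0,0.42,0],[0.327,-0.186,-0.025,0,0,0.42,0],[0.327,-0.186,-0.025,0,0,0.42,0],[0.327,-0.186,-0.025,0,0,0.42,0],[0.327,-0.186,-0.025,0,0,0.42,0],[0.327,-0.186,0.065,0,0,0.42,0],[0.327,-0.186,0.065,0,0,0.42,0]]]' 30; python3 -c "
from h import *
stat()"
```

```text
t: 2.95
position: [0.4222, -0.2791, 0.1463]
ee_rot: [-3.132, 0.207, 0.006]
force: [-0.6, -0.2, -0.1]
finger_gap: 0.0003
t 2.95 q [-8.230e-01  4.800e-02  1.856e+00 -1.000e-03  1.242e+00  8.800e-01] p [ 0.4222 -0.2791  0.1463] F [-0.6 -0.2 -0.1] gap 0.0003
[[0.991, -0.132, -0.004], [-0.132, -0.991, 0.003], [-0.004, -0.003, -1.0]]
```

Run:
```python
from h import *
t=cam("top"); crop(t,(310,170,510,330),"d1.png",4)
s=cam("scene"); crop(s,(300,100,500,260),"d2.png",4)
for a in np.radians([-15,-5,5,15,25,35,45,55,65,75,85,88]):
    if a<.05: x,z=.09*np.sin(a)-.013-.010, .162
    else: x,z=.07*np.sin(a)-.006*np.cos(a)-.010,.115+.07*np.cos(a)+.006*np.sin(a)
    z=min(z,.165)
    print(round(np.degrees(a)),rel(ch(x,-.155,z),down(CY)))
```

```text
-15 [0.042, 0.001, -0.017, -0.005, 0.006, 0.001]
-5 [0.057, 0.001, -0.017, -0.005, 0.006, 0.001]
5 [0.078, 0.001, -0.02, -0.005, 0.006, 0.001]
15 [0.09, 0.001, -0.02, -0.005, 0.006, 0.001]
25 [0.102, 0.001, -0.02, -0.005, 0.006, 0.001]
35 [0.113, 0.001, -0.02, -0.005, 0.006, 0.001]
45 [0.123, 0.001, -0.02, -0.005, 0.006, 0.001]
55 [0.132, 0.001, -0.015, -0.005, 0.006, 0.001]
65 [0.139, 0.001, -0.005, -0.005, 0.006, 0.001]
75 [0.144, 0.001, 0.006, -0.005, 0.006, 0.001]
85 [0.147, 0.001, 0.018, -0.005, 0.006, 0.001]
88 [0.148, 0.001, 0.021, -0.005, 0.006, 0.001]
```

View pics/d1.png

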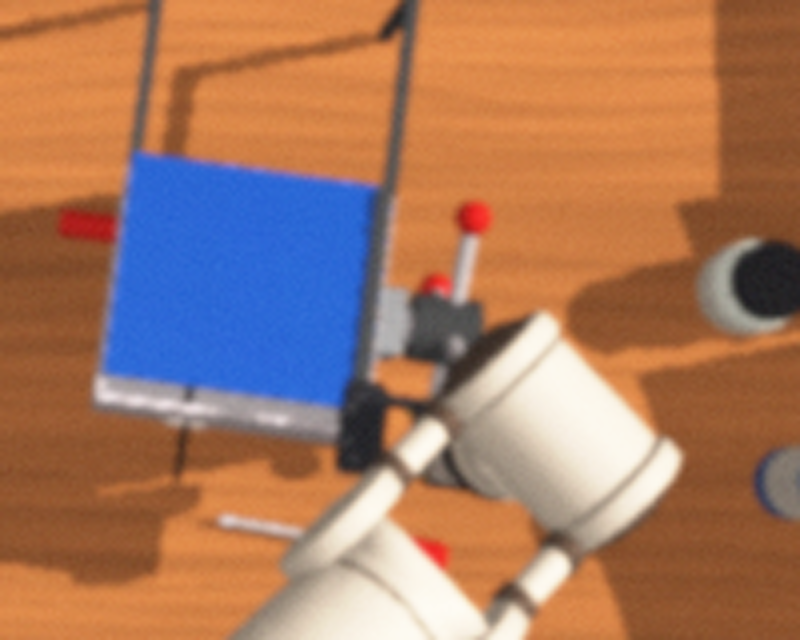

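View pics/d2.png

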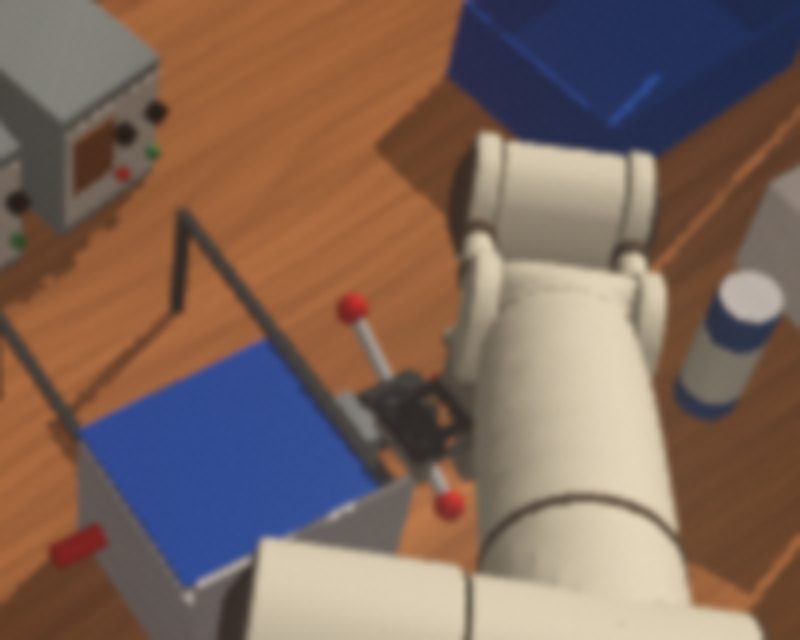

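```bash
python3 -m inch '[[[0.042,0.001,-0.017,0,0,0,0],[0.057,0.001,-0.017,0,0,0,0],[0.077,0.001,-0.018,0,0,0,0],[0.09,0.001,-0.018,0,0,0,0],[0.102,0.001,-0.018,0,0,0,0],[0.113,0.001,-0.018,0,0,0,0],[0.123,0.001,-0.018,0,0,0,0],[0.132,0.001,-0.014,0,0,0,0],[0.139,0.001,-0.005,0,0,0,0],[0.144,0.001,0.006,0,0,0,0]]]'; python3 -c "
from h import *
stat()
for a in np.radians([80,85,88]):
    x,z=.07*np.sin(a)-.006*np.cos(a)-.010,.115+.07*np.cos(a)+.006*np.sin(a)
    print(rel(ch(x,-.155,z),down(CY)))
print(rel(ch(.06,-.155,.25),down(CY)))
print(rel(ch(-.06,-.155,.25),down(CY)))
t=cam('top'); crop(t,(310,170,510,330),'e1.png',4)"
```

```text
t: 4.3
position: [0.5687, -0.2994, 0.1439]
ee_rot: [3.133, -0.203, 0.004]
force: [-1.5, -2.6, 3.2]
finger_gap: 0.0004
t 4.3 q [-0.672  0.385  1.466  0.     1.287  1.028] p [ 0.5687 -0.2994  0.1439] F [-1.5 -2.6  3.2] gap 0.0004
[[0.992, -0.129, 0.003], [-0.129, -0.992, -0.002], [0.003, 0.002, -1.0]]
[-0.003, -0.001, 0.011, 0.002, -0.003, 0.004]
[-0.001, -0.001, 0.017, 0.002, -0.003, 0.004]
[-0.001, -0.001, 0.02, 0.002, -0.003, 0.004]
[-0.0, -0.001, -0.106, 0.002, -0.003, 0.004]
[-0.12, -0.001, -0.106, 0.002, -0.003, 0.004]
```

View pics/e1.png

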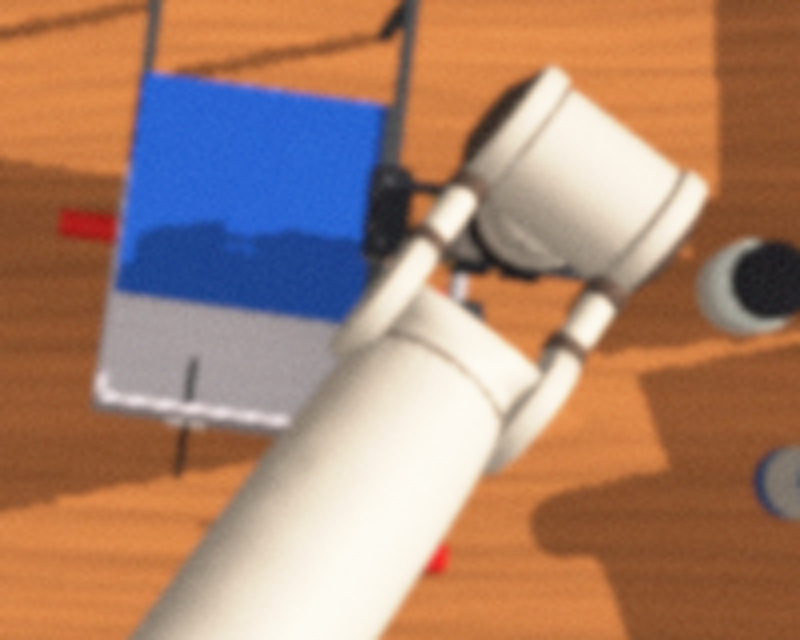

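The hatch has opened about 57 mm, so s is about 2. I'll finish this push and come back over the top for the next spoke.

```bash
python3 -m inch '[[[-0.002,0,0.011,0,0,0,0],[0,0,0.02,0,0,0,0],[0,0,0.024,0,0,0,0],[0,0,-0.04,0,0,0,0],[0,0,-0.1,0,0,0,0],[-0.06,0,-0.1,0,0,0,0],[-0.12,0,-0.1,0,0,0,0],[-0.13,0,-0.1,0,0,0,0],[-0.13,0,-0.04,0,0,0,0],[-0.13,0,-0.01,0,0,0,0]]]'
cat > st.py <<'E'
from h import *
from scipy.optimize import least_squares
def hatch(c):
    f=c["frame"].astype(int); m=((f[...,0]>120)&(f[...,0]-f[...,2]>70)).astype(np.uint8)
    return m
t=cam("top"); m=hatch(t)
# scan along chamber x lines for front edge transition at several y
import sys
for y in (.07,.04,.0,-.03):
    xs=np.arange(-.09,.26,.001); P=np.array([ch(x,y,.147) for x in xs]); uv=w2px(t,P).round().astype(int); v=m[uv[:,1],uv[:,0]]
    i=np.flatnonzero(v); print(y,"blue from",xs[i[0]].round(3),"to",xs[i[-1]].round(3),"-> s from back",round((xs[i[-1]]-.082)/.0357,2))
crop(t,(310,140,510,300),sys.argv[1],4); stat()
E
python3 st.py f1.png
```

```text
t: 5.6
position: [0.4374, -0.2804, 0.1503]
ee_rot: [-3.132, 0.203, 0.005]
force: [0.4, -0.2, 0.1]
finger_gap: 0.0004
0.07 blue from 0.006 to 0.167 -> s from back 2.38
0.04 blue from 0.004 to 0.169 -> s from back 2.44
0.0 blue from 0.007 to 0.168 -> s from back 2.41
-0.03 blue from 0.005 to 0.169 -> s from back 2.44
t 5.65 q [-0.803  0.081  1.82   0.     1.251  0.897] p [ 0.4359 -0.2788  0.1467] F [-1.5  1.  -3. ] gap 0.0002
[[0.992, -0.129, -0.007], [-0.129, -0.992, 0.008], [-0.008, -0.007, -1.0]]
```

View pics/f1.png

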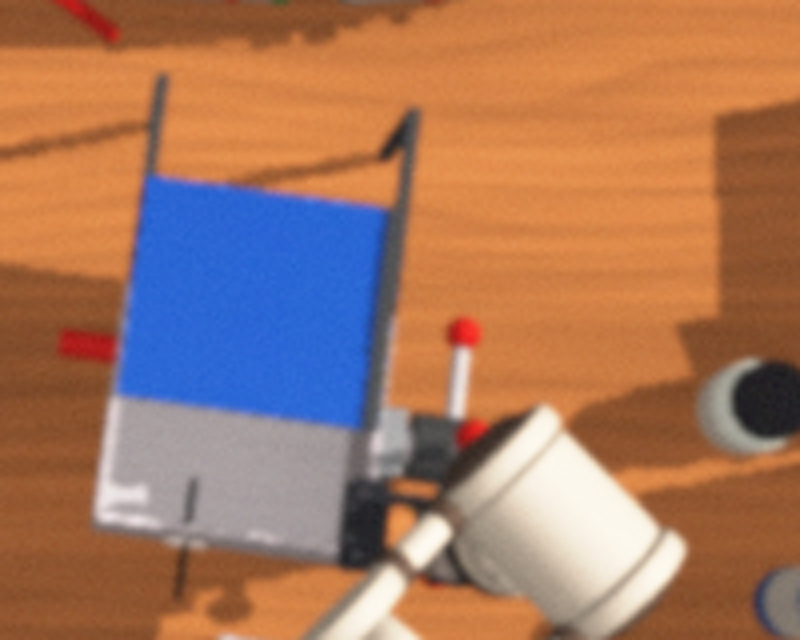

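```bash
python3 -c "
from h import *
D=down(CY)
for a in np.radians([5,15,25,35,45,55,65,75,82,90]):
    x,z=.07*np.sin(a)-.006*np.cos(a)-.010,min(.165,.115+.07*np.cos(a)+.006*np.sin(a))
    print(round(np.degrees(a)),rel(ch(x,-.155,z),D))
"
```

```text
5 [0.064, 0.002, -0.019, -0.007, 0.008, 0.004]
15 [0.076, 0.002, -0.019, -0.007, 0.008, 0.004]
25 [0.088, 0.002, -0.019, -0.007, 0.008, 0.004]
35 [0.099, 0.002, -0.019, -0.007, 0.008, 0.004]
45 [0.109, 0.002, -0.019, -0.007, 0.008, 0.004]
55 [0.118, 0.002, -0.014, -0.007, 0.008, 0.004]
65 [0.125, 0.002, -0.004, -0.007, 0.008, 0.004]
75 [0.13, 0.003, 0.007, -0.007, 0.008, 0.004]
82 [0.133, 0.003, 0.015, -0.007, 0.008, 0.004]
90 [0.134, 0.003, 0.025, -0.007, 0.008, 0.004]
```

```bash
python3 -m inch '[[[0.04,0.001,-0.016,0,0,0,0],[0.064,0.001,-0.017,0,0,0,0],[0.078,0.001,-0.017,0,0,0,0],[0.09,0.001,-0.017,0,0,0,0],[0.102,0.001,-0.017,0,0,0,0],[0.112,0.001,-0.016,0,0,0,0],[0.121,0.001,-0.01,0,0,0,0],[0.127,0.001,0,0,0,0,0],[0.131,0.001,0.01,0,0,0,0],[0.134,0.001,0.02,0,0,0,0]]]'; python3 -m inch '[[[0,0,0.01,0,0,0,0],[0,0,0.013,0,0,0,0],[0,0,-0.05,0,0,0,0],[0,0,-0.11,0,0,0,0],[-0.06,0,-0.11,0,0,0,0],[-0.12,0,-0.11,0,0,0,0],[-0.13,0,-0.11,0,0,0,0],[-0.13,0,-0.06,0,0,0,0],[-0.13,0,-0.025,0,0,0,0],[-0.13,0,-0.025,0,0,0,0]]]'; python3 st.py g1.png
```

```text
t: 6.9
position: [0.573, -0.3005, 0.1341]
ee_rot: [3.134, -0.203, 0.006]
force: [2.8, -0.1, 4.8]
finger_gap: 0.0006
t: 8.15
position: [0.4405, -0.2813, 0.1552]
ee_rot: [-3.13, 0.202, 0.01]
force: [0.5, 0.0, 0.2]
finger_gap: 0.0005
0.07 blue from 0.061 to 0.226 -> s from back 4.03
0.04 blue from 0.061 to 0.223 -> s from back 3.95
0.0 blue from 0.06 to 0.223 -> s from back 3.95
-0.03 blue from 0.061 to 0.224 -> s from back 3.98
t 8.2 q [-0.8    0.082  1.797 -0.     1.266  0.9  ] p [ 0.4419 -0.2826  0.1576] F [-0.5 -0.6  0.1] gap 0.0003
[[0.992, -0.129, -0.002], [-0.129, -0.992, 0.002], [-0.003, -0.002, -1.0]]
```

View pics/g1.png

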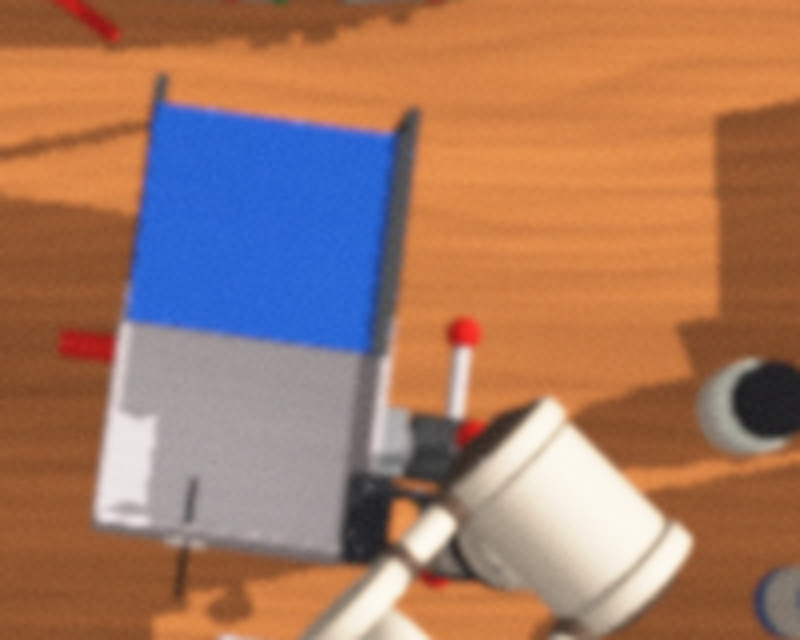

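```bash
python3 -c "
from h import *
D=down(CY)
for x in(-.04,-.03,-.02,-.006,0): print(x,rel(ch(x,-.155,.165),D))
"
```

```text
-0.04 [0.027, -0.001, -0.007, -0.002, 0.003, 0.004]
-0.03 [0.037, -0.001, -0.007, -0.002, 0.003, 0.004]
-0.02 [0.047, -0.001, -0.007, -0.002, 0.003, 0.004]
-0.006 [0.061, -0.001, -0.008, -0.002, 0.003, 0.004]
0 [0.067, -0.001, -0.008, -0.002, 0.003, 0.004]
```

```bash
python3 -m inch '[[[0.02,0,-0.007,0,0,0,0],[0.037,0,-0.007,0,0,0,0],[0.045,0,-0.007,0,0,0,0],[0.05,0,-0.007,0,0,0,0],[0.054,0,-0.007,0,0,0,0],[0.057,0,-0.007,0,0,0,0],[0.059,0,-0.007,0,0,0,0],[0.06,0,-0.007,0,0,0,0],[0.061,0,-0.007,0,0,0,0],[0.061,0,-0.007,0,0,0,0]]]'; python3 st.py g2.png
```

```text
t: 9.45
position: [0.5029, -0.2911, 0.1655]
ee_rot: [3.135, -0.203, 0.0]
force: [-2.2, -1.1, 1.7]
finger_gap: 0.0008
0.07 blue from 0.066 to 0.229 -> s from back 4.12
0.04 blue from 0.067 to 0.23 -> s from back 4.15
0.0 blue from 0.066 to 0.229 -> s from back 4.12
-0.03 blue from 0.066 to 0.23 -> s from back 4.15
t 9.5 q [-0.733  0.214  1.632  0.     1.295  0.967] p [ 0.5029 -0.2911  0.1655] F [-2.1  0.3  1.2] gap 0.0004
[[0.992, -0.129, 0.0], [-0.129, -0.992, -0.0], [0.0, 0.0, -1.0]]
```

```bash
python3 -m inch '[[[0.001,0,0,0,0,0,0],[0.002,0,0,0,0,0,0],[0.003,0,0,0,0,0,0],[0.004,0,0,0,0,0,0],[0.005,0,0,0,0,0,0],[0.006,0,0,0,0,0,0],[0.007,0,0,0,0,0,0],[0.008,0,0,0,0,0,0],[0.009,0,0,0,0,0,0],[0.009,0,0,0,0,0,0]]]'; python3 st.py g3.png
```

```text
t: 10.75
position: [0.504, -0.2912, 0.1654]
ee_rot: [-3.131, 0.202, 0.031]
force: [-34.6, 4.6, 18.5]
finger_gap: 0.0004
0.07 blue from 0.066 to 0.229 -> s from back 4.12
0.04 blue from 0.067 to 0.23 -> s from back 4.15
0.0 blue from 0.066 to 0.229 -> s from back 4.12
-0.03 blue from 0.067 to 0.23 -> s from back 4.15
t 10.8 q [-0.726  0.232  1.611 -0.01   1.315  0.976] p [ 0.504  -0.2912  0.1654] F [-34.2   5.2  18.6] gap 0.0002
[[0.991, -0.129, -0.019], [-0.129, -0.992, 0.005], [-0.02, -0.002, -1.0]]
```

The hatch is at its stop: it hasn't moved further and the force has risen to 34 N. I'll retreat, and before picking up the tray, use the empty hand to check that the tilted dump pose can be reached.

```bash
cat >> h.py <<'E'
def tilted(h,th):
    Z=R.from_euler("z",h).as_matrix(); return Z@R.from_euler("x",th).as_matrix()@down(0)
def dump(edge,th,grip=.071,off=.09):
    # edge: chamber-local position of open edge middle
    c,s=np.cos(th),np.sin(th); return ch(edge[0],edge[1]+off*c-grip*s,edge[2]+off*s+grip*c)
E
python3 -c "
from h import *
o=env.observe()
for th in (.96,): P=dump((-.009,.04,.175),th); print(P, rel(P,tilted(CY,th)))"
```

```text
[ 0.52491579 -0.10264778  0.28944716] [-0.006, -0.19, -0.124, 0.958, 0.02, -0.006]
```

```bash
python3 -m inch '[[[-0.02,0,0,0,0,0,0],[-0.02,0,-0.06,0,0,0,0.09],[-0.02,0,-0.12,0,0,0,0.09],[-0.02,0,-0.18,0,0,0,0.09],[-0.01,-0.05,-0.2,0.18,0,0,0.09],[-0.006,-0.1,-0.2,0.36,0,0,0.09],[-0.006,-0.15,-0.18,0.54,0,0,0.09],[-0.006,-0.19,-0.16,0.72,0.02,0,0.09],[-0.006,-0.19,-0.15,0.9,0.02,0,0.09],[-0.006,-0.19,-0.135,0.96,0.02,0,0.09]]]'; python3 st.py h1.png
```

```text
t: 12.05
position: [0.5303, -0.1032, 0.2988]
ee_rot: [-2.173, 0.144, -0.097]
force: [0.2, 0.5, 0.5]
finger_gap: 0.0881
0.07 blue from 0.066 to 0.229 -> s from back 4.12
0.04 blue from 0.067 to 0.23 -> s from back 4.15
0.0 blue from 0.066 to 0.229 -> s from back 4.12
-0.03 blue from 0.067 to 0.23 -> s from back 4.15
t 12.1 q [-0.838  0.298  1.55   0.745  1.927  0.9  ] p [ 0.5295 -0.103   0.2959] F [-0.6  0.  -2.4] gap 0.0897
[[0.99, -0.071, 0.122], [-0.141, -0.563, 0.815], [0.011, -0.824, -0.567]]
```

View pics/h1.png

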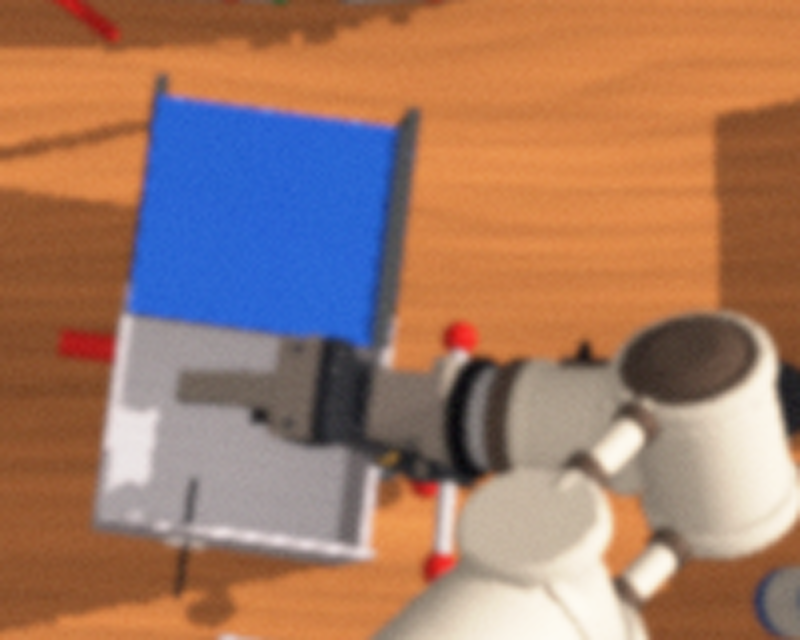

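The dump pose is reachable with joint margin, and the hatch front edge is at +66 mm, which is fully open. Next I'll measure the tab precisely.

```bash
cat > tab.py <<'E'
from h import *
from scipy.optimize import least_squares
import sys
def ymask(c):
    f=c["frame"].astype(int); return ((f[...,2]>150)&(f[...,1]>110)&(f[...,0]<90)&(f[...,1]-f[...,0]>80)).astype(np.uint8)
x0=float(sys.argv[1]);y0=float(sys.argv[2])
C=[]
for n in("top","scene"):
    c=cam(n); u=w2px(c,[x0,y0,.03])[0]; m=ymask(c); mm=np.zeros_like(m); a,b=u.astype(int); mm[b-28:b+28,a-28:a+28]=m[b-28:b+28,a-28:a+28]
    k,l,st,ce=cv2.connectedComponentsWithStats(mm); i=1+np.argmax(st[1:,4]); C.append((c,l==i)); print(n,st[i],ce[i])
def res(p):
    x,y,w=p; r=[]
    B=np.array([[a,b,z] for a in(-.129,-.072) for b in(-.005,.005) for z in(.004,.046)])
    W=np.c_[x+np.cos(w)*B[:,0]-np.sin(w)*B[:,1],y+np.sin(w)*B[:,0]+np.cos(w)*B[:,1],B[:,2]]
    for c,m in C:
        h=cv2.convexHull((w2px(c,W)*16).astype(np.int32)); im=np.zeros((480*1,640),np.uint8)
        cv2.fillConvexPoly(im,h,255,cv2.LINE_AA,4); r.append((cv2.GaussianBlur(im/255.,(0,0),1.5)-cv2.GaussianBlur(m.astype(float),(0,0),1.5)).ravel())
    return np.concatenate(r)
from scipy.optimize import minimize
best=min((minimize(lambda p:(res(p)**2).sum(),[x0+.11,y0,w],method="Nelder-Mead",options=dict(initial_simplex=[[x0+.11,y0,w],[x0+.12,y0,w],[x0+.11,y0+.01,w],[x0+.11,y0,w+.1]])) for w in(-.1,0,.08)),key=lambda r:r.fun)
print("tray x,y,yaw",best.x.round(4),best.fun)
crop(C[0][0],(120,130,320,330),sys.argv[3],3); stat()
E
python3 tab.py .55 .338 i1.png
```

```text
top [214 227   8  21 146] [217.63013699 237.61643836]
scene [229 301  11  14  58] [233.98275862 307.74137931]
tray x,y,yaw [ 0.6626  0.33   -0.0926] 26.75021679270049
t 12.2 q [-0.836  0.293  1.546  0.744  1.928  0.903] p [ 0.5303 -0.103   0.2995] F [0.7 0.3 0.4] gap 0.0899
[[0.99, -0.067, 0.122], [-0.139, -0.568, 0.811], [0.015, -0.82, -0.572]]
```

View pics/i1.png

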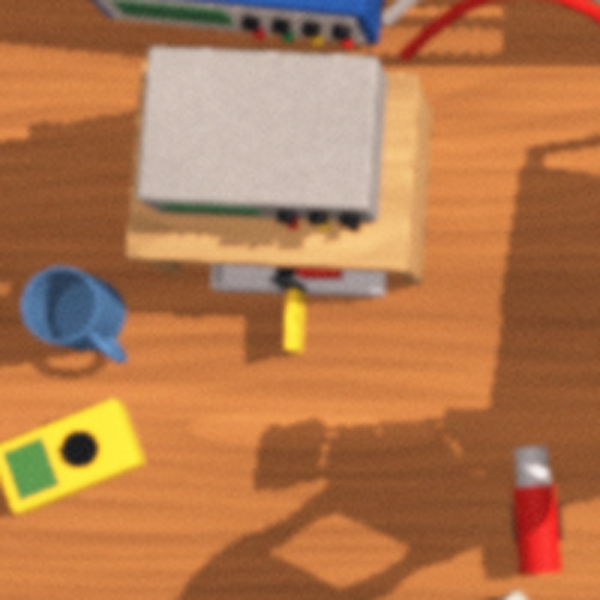

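```bash
python3 -c "
from h import *
D=down(-.03)
for P in ([.49,.1,.33],[.50,.337,.25],[.548,.338,.12]): print(P, rel(P,D))"
```

```text
[0.49, 0.1, 0.33] [-0.068, -0.138, 0.142, -0.96, -0.066, -0.093]
[0.5, 0.337, 0.25] [-0.092, -0.207, 0.381, -0.96, -0.066, -0.093]
[0.548, 0.338, 0.12] [-0.046, -0.105, 0.462, -0.96, -0.066, -0.093]
```

```bash
python3 -m inch '[[[-0.068,-0.138,0.142,-0.55,-0.04,-0.05,0.09],[-0.068,-0.138,0.142,-0.55,-0.04,-0.05,0.09],[-0.068,-0.138,0.142,-0.7,-0.05,-0.07,0.09],[-0.068,-0.138,0.142,-0.96,-0.066,-0.093,0.09],[-0.092,-0.207,0.381,-0.96,-0.066,-0.093,0.09],[-0.092,-0.207,0.381,-0.96,-0.066,-0.093,0.09],[-0.092,-0.207,0.381,-0.96,-0.066,-0.093,0.09],[-0.092,-0.207,0.381,-0.96,-0.066,-0.093,0.09],[-0.092,-0.207,0.381,-0.96,-0.066,-0.093,0.09],[-0.046,-0.105,0.462,-0.96,-0.066,-0.093,0.09]]]'; python3 -c "
from h import *
stat()
D=down(-.03)
for P in ([.548,.338,.12],[.548,.338,.012]): print(P, rel(P,D))
t=cam('scene'); crop(t,(130,180,330,340),'j1.png',4)"
```

```text
t: 13.45
position: [0.5252, 0.3401, 0.1992]
ee_rot: [-3.137, 0.042, -0.026]
force: [0.8, 0.2, -0.1]
finger_gap: 0.0898
t 13.45 q [ 0.383  0.285  1.479 -0.003  1.36   1.981] p [0.5252 0.3401 0.1992] F [ 0.8  0.2 -0.1] gap 0.0898
[[1.0, -0.026, 0.017], [-0.026, -1.0, 0.004], [0.017, -0.005, -1.0]]
[0.548, 0.338, 0.12] [0.022, 0.002, 0.08, -0.005, -0.017, 0.004]
[0.548, 0.338, 0.012] [0.02, 0.002, 0.188, -0.005, -0.017, 0.004]
```

View pics/j1.png

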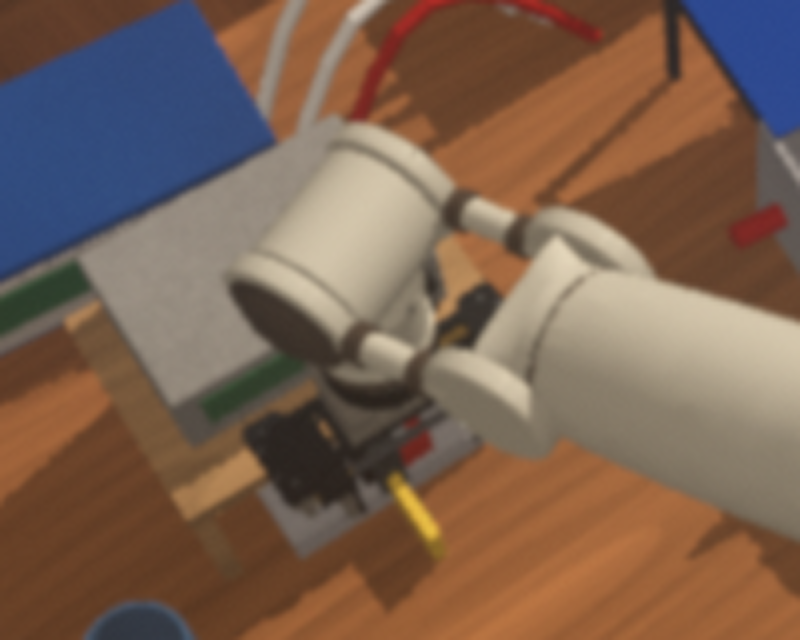

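```bash
python3 -m inch '[[[0.018,0.002,0.06,0,-0.017,0,0.09],[0.018,0.002,0.11,0,-0.017,0,0.09],[0.018,0.002,0.15,0,-0.017,0,0.09],[0.018,0.002,0.175,0,-0.017,0,0.09],[0.018,0.002,0.187,0,-0.017,0,0.09],[0.018,0.002,0.187,0,-0.017,0,0.09],[0.018,0.002,0.187,0,-0.017,0,0],[0.018,0.002,0.187,0,-0.017,0,0],[0.018,0.002,0.187,0,-0.017,0,0],[0.018,0.002,0.187,0,-0.017,0,0]]]' 25; python3 -c "
from h import *
stat()"
```

```text
t: 14.75
position: [0.5399, 0.334, 0.005]
ee_rot: [3.14, -0.046, -0.023]
force: [0.6, -0.0, -0.6]
finger_gap: 0.0518
t 14.75 q [0.362 0.549 1.543 0.005 1.064 1.96 ] p [0.5399 0.334  0.005 ] F [ 0.6 -0.  -0.6] gap 0.0518
[[0.999, -0.029, -0.015], [-0.029, -1.0, -0.001], [-0.015, 0.002, -1.0]]
```

```bash
python3 -m inch '[[[0,0,-0.003,0,0,0,0],[0,0,-0.003,0,0,0,0],[0,0,-0.003,0,0,0,0],[0,0,-0.003,0,0,0,0],[0,0,-0.003,0,0,0,0],[0,0,-0.003,0,0,0,0],[-0.005,0,-0.003,0,0,0,0],[-0.015,0,-0.003,0,0,0,0],[-0.03,0,-0.003,0,0,0,0],[-0.045,0,-0.003,0,0,0,0]]]' 30; python3 -c "
from h import *
stat()
t=cam('top'); crop(t,(120,130,320,330),'k1.png',3)"
```

```text
t: 16.0
position: [0.4937, 0.3348, 0.0081]
ee_rot: [3.139, -0.047, -0.024]
force: [1.5, -0.2, -3.2]
finger_gap: 0.0099
t 16.0 q [0.391 0.463 1.661 0.005 1.034 1.99 ] p [0.4937 0.3348 0.0081] F [ 1.5 -0.2 -3.2] gap 0.0099
[[0.999, -0.03, -0.016], [-0.03, -1.0, -0.002], [-0.016, 0.002, -1.0]]
```

View pics/k1.png

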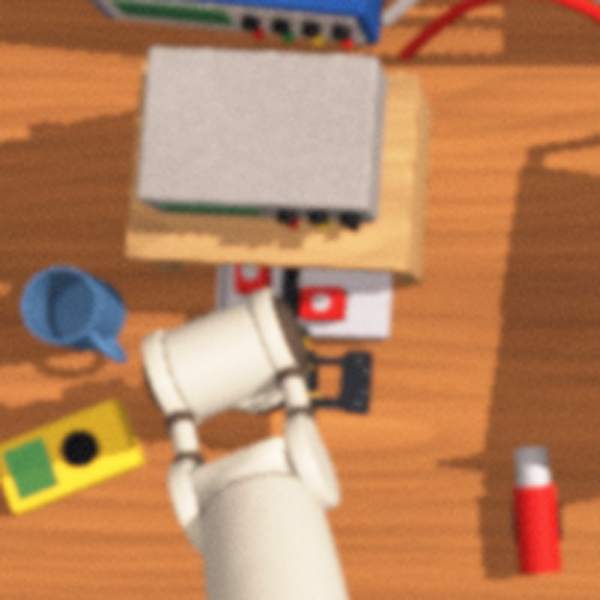

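```bash
python3 -m inch '[[[-0.015,0,0,0,0,0,0],[-0.03,0,0,0,0,0,0],[-0.045,0,0,0,0,0,0],[-0.06,0,0,0,0,0,0],[-0.075,0,0,0,0,0,0],[-0.09,0,0,0,0,0,0],[-0.102,0,0,0,0,0,0],[-0.11,0,0,0,0,0,0],[-0.112,0,0,0,0,0,0],[-0.112,0,0,0,0,0,0.09]]]'; python3 -c "
from h import *
stat()
t=cam('top'); crop(t,(120,130,320,330),'k2.png',3)"
```

```text
t: 17.3
position: [0.3842, 0.339, 0.011]
ee_rot: [3.141, -0.046, -0.019]
force: [-0.4, 0.4, 0.7]
finger_gap: 0.0176
t 17.3 q [0.483 0.271 1.91  0.007 0.972 2.08 ] p [0.3842 0.339  0.011 ] F [-0.4  0.4  0.7] gap 0.0176
[[0.999, -0.029, -0.012], [-0.029, -1.0, -0.0], [-0.012, 0.001, -1.0]]
```

View pics/k2.png

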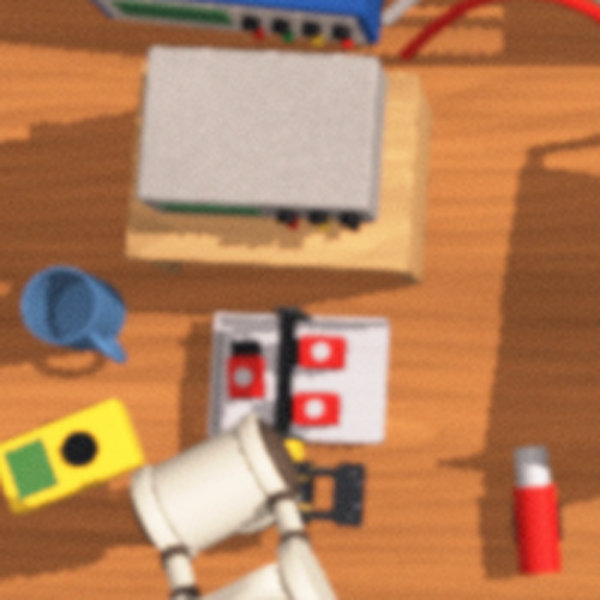

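```bash
python3 -c "
from h import *
t=cam('top')
T=lambda x,y:(120+x/3,130+y/3)
print(px2w(t,[T(213,312),T(388,318),T(385,443),T(208,437)],.03).round(4).tolist())
print(px2w(t,[T(213,312),T(388,318),T(385,443),T(208,437)],.004).round(4).tolist())
print('bar',px2w(t,[T(287,310),T(283,434)],.105).round(4).tolist())
"
```

```text
[[0.5723, 0.4236, 0.03], [0.5665, 0.2383, 0.03], [0.435, 0.2389, 0.03], [0.4405, 0.4246, 0.03]]
[[0.5752, 0.4303, 0.004], [0.5694, 0.2421, 0.004], [0.4358, 0.2427, 0.004], [0.4414, 0.4314, 0.004]]
bar [[0.5659, 0.3296, 0.105], [0.4412, 0.3303, 0.105]]
```

```bash
python3 -m inch '[[[0,0,0,0,0,0,0.09],[0,0,0,0,0,0,0.09],[0,0,-0.03,0,0,0,0.09],[0,0,-0.08,0,0,0,0.09],[0,0,-0.14,0,0,0,0.09],[0,0,-0.18,0,0,0,0.09],[-0.02,0,-0.2,0,0,0,0.09],[-0.02,0,-0.2,0,0,0,0.09],[-0.02,0,-0.2,0,0,0,0.09],[-0.02,0,-0.2,0,0,0,0.09]]]' ; python3 -c "
from h import *
stat()
t=cam('top'); crop(t,(120,130,320,330),'l1.png',3); s=cam('scene'); crop(s,(130,230,330,380),'l2.png',4)"
```

```text
t: 18.65
position: [0.3656, 0.3389, 0.2088]
ee_rot: [3.138, -0.047, -0.027]
force: [-0.1, 0.4, -1.0]
finger_gap: 0.0898
t 18.65 q [ 0.501 -0.025  1.802  0.006  1.382  2.1  ] p [0.3656 0.3389 0.2088] F [-0.1  0.4 -1. ] gap 0.0898
[[0.999, -0.03, -0.017], [-0.03, -1.0, -0.003], [-0.017, 0.003, -1.0]]
```

View pics/l1.png

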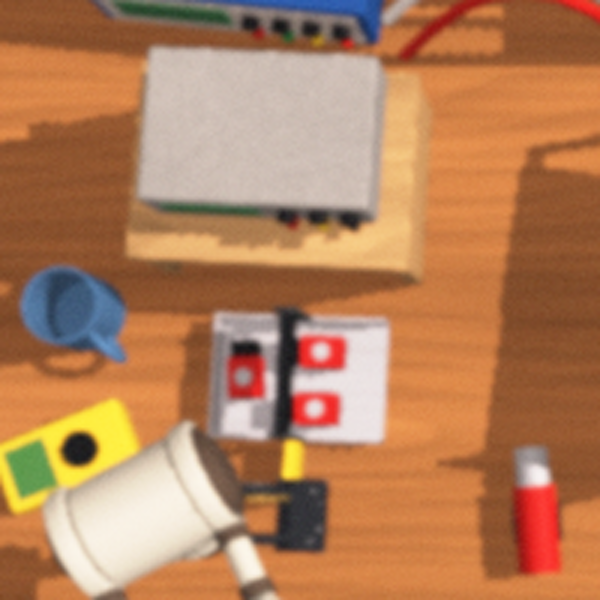

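View pics/l2.png

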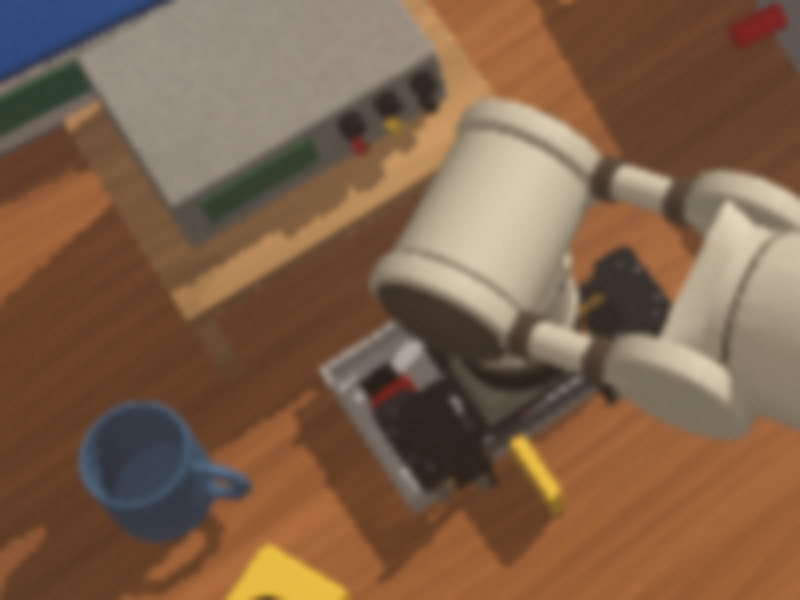

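```bash
python3 -c "
from h import *
D=down(-.029)
for P in ([.503,.334,.2],[.503,.334,.071]): print(P, rel(P,D))"
```

```text
[0.503, 0.334, 0.2] [0.137, 0.001, 0.007, 0.003, 0.017, -0.001]
[0.503, 0.334, 0.071] [0.14, 0.001, 0.136, 0.003, 0.017, -0.001]
```

```bash
python3 -m inch '[[[0.06,0,0.005,0.003,0.017,0,0.09],[0.12,0.001,0.006,0.003,0.017,0,0.09],[0.138,0.001,0.007,0.003,0.017,0,0.09],[0.138,0.001,0.03,0.003,0.017,0,0.09],[0.14,0.001,0.07,0.003,0.017,0,0.09],[0.14,0.001,0.1,0.003,0.017,0,0.09],[0.14,0.001,0.125,0.003,0.017,0,0.09],[0.14,0.001,0.134,0.003,0.017,0,0.09],[0.14,0.001,0.134,0.003,0.017,0,0.09],[0.14,0.001,0.134,0.003,0.017,0,0.09]]]' ; python3 -c "
from h import *
stat()
D=down(-.029);print(rel([.503,.334,.071],D))
t=cam('top'); crop(t,(120,130,320,330),'m1.png',3); s=cam('scene'); crop(s,(130,230,330,380),'m2.png',4)"
```

```text
t: 20.0
position: [0.5047, 0.3344, 0.0756]
ee_rot: [-3.139, 0.046, -0.006]
force: [-0.2, 0.4, 1.0]
finger_gap: 0.0902
t 20.0 q [0.386 0.372 1.629 0.    1.137 1.986] p [0.5047 0.3344 0.0756] F [-0.2  0.4  1. ] gap 0.0902
[[1.0, -0.029, 0.004], [-0.029, -1.0, 0.002], [0.004, -0.002, -1.0]]
[-0.002, 0.0, 0.005, -0.002, -0.004, -0.0]
```

View pics/m1.png

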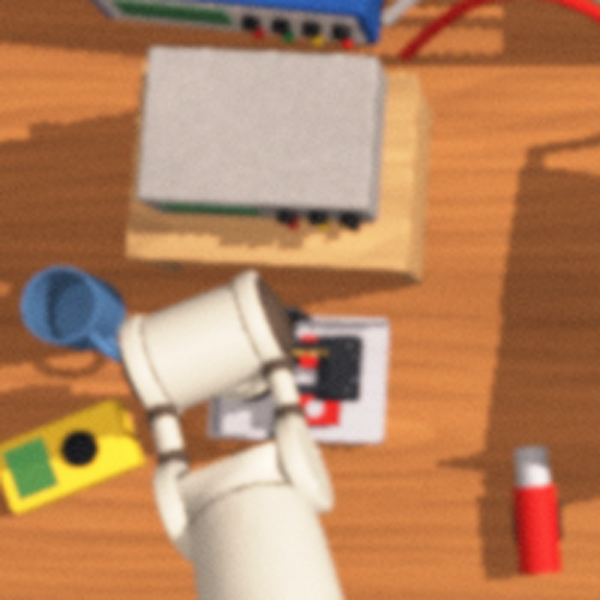

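```bash
python3 -m inch '[[[0,0,0.004,0,0,0,0],[0,0,0.004,0,0,0,0],[0,0,0.004,0,0,0,0],[0,0,0.004,0,0,0,0],[0,0,0.004,0,0,0,0],[0,0,0.004,0,0,0,0],[0,0,0.004,0,0,0,0],[0,0,0.004,0,0,0,0],[0,0,0.004,0,0,0,0],[0,0,0.004,0,0,0,0]]]' 60; python3 -c "
from h import *
stat()
th=.9
print(rel([.49,.334,.2],down(-.029)))
print(rel([.49,.15,.30],down(CY)))
for th in (0,.4,.9): print(th,rel(dump((-.009,.04,.19),th),tilted(CY,th)),dump((-.009,.04,.19),th))
"
```

```text
t: 21.35
position: [0.5038, 0.3342, 0.0703]
ee_rot: [-3.14, 0.046, -0.003]
force: [0.1, 1.8, 0.2]
finger_gap: 0.0118
t 21.35 q [0.386 0.378 1.632 0.    1.129 1.986] p [0.5038 0.3342 0.0703] F [0.1 1.8 0.2] gap 0.0118
[[1.0, -0.029, 0.002], [-0.029, -1.0, 0.001], [0.002, -0.001, -1.0]]
[-0.014, 0.0, -0.13, -0.001, -0.002, -0.0]
[-0.008, 0.184, -0.23, -0.001, -0.002, 0.104]
0 [0.044, 0.34, -0.191, -0.001, -0.002, 0.104] [ 0.53771855 -0.00695462  0.261     ]
0.4 [0.041, 0.374, -0.221, 0.398, 0.019, 0.103] [ 0.53310999 -0.04140091  0.29044298]
0.9 [0.035, 0.429, -0.235, 0.898, 0.045, 0.097] [ 0.5258274  -0.095834    0.30463373]
```

```bash
python3 -m inch '[[[0,0,-0.008,0,0,0,0],[0,0,-0.025,0,0,0,0],[0,0,-0.05,0,0,0,0],[0,0,-0.08,0,0,0,0],[0,0,-0.11,0,0,0,0],[0,0,-0.14,0,0,0,0],[0,0.01,-0.17,0,0,0,0],[0,0.025,-0.2,0,0,0,0],[0,0.045,-0.22,0,0,0,0],[0,0.065,-0.23,0,0,0,0]]]'; python3 -c "
from h import *
stat()
t=cam('top'); crop(t,(120,130,320,330),'n1.png',3); s=cam('scene'); crop(s,(130,180,330,330),'n2.png',4)
for y,th in ((.04,0),(.04,.4),(.04,.9)): print(th,rel(dump((-.009,y,.2),th),tilted(CY,th)),dump((-.009,.04,.2),th))
"
```

```text
t: 22.6
position: [0.5016, 0.2676, 0.3017]
ee_rot: [-3.14, 0.046, -0.006]
force: [-0.3, 0.8, -5.4]
finger_gap: 0.012
t 22.6 q [0.278 0.095 1.496 0.    1.547 1.878] p [0.5016 0.2676 0.3017] F [-0.3  0.8 -5.4] gap 0.012
[[1.0, -0.029, 0.004], [-0.029, -1.0, 0.001], [0.004, -0.001, -1.0]]
0 [0.044, 0.272, 0.03, -0.001, -0.003, 0.101] [ 0.53771855 -0.00695462  0.271     ]
0.4 [0.041, 0.307, 0.001, 0.399, 0.017, 0.1] [ 0.53310999 -0.04140091  0.30044298]
0.9 [0.036, 0.361, -0.013, 0.899, 0.042, 0.096] [ 0.5258274  -0.095834    0.31463373]
```

View pics/n1.png

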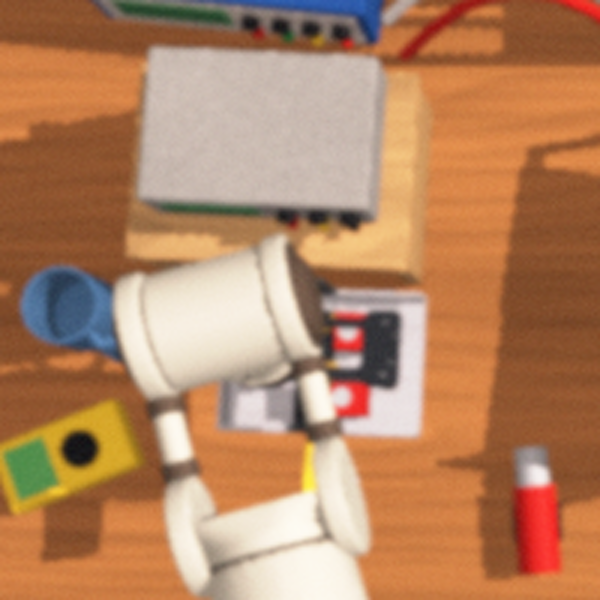

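View pics/n2.png

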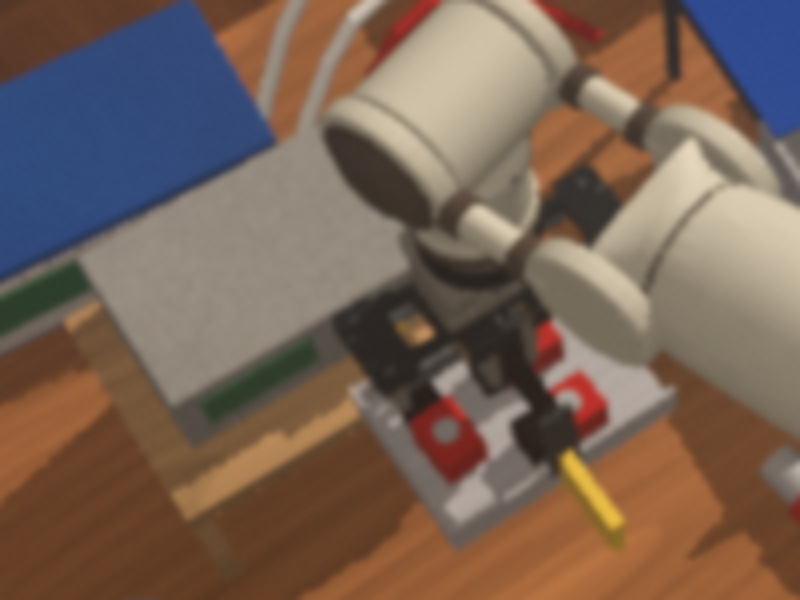

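```bash
python3 -c "
from h import *
stat()
for y,z,th in ((.06,.225,0),(.06,.21,.25),(.06,.19,.5),(.06,.185,.75),(.06,.185,1.0)): print(th,rel(dump((-.009,y,z),th),tilted(CY,th)),dump((-.009,y,z),th))
"
```

```text
t 22.7 q [ 2.760e-01  9.500e-02  1.497e+00 -1.000e-03  1.546e+00  1.879e+00] p [0.5019 0.2666 0.3012] F [-0.3 -0.4 -4.9] gap 0.0116
[[0.999, -0.032, 0.003], [-0.032, -0.999, 0.0], [0.003, -0.0, -1.0]]
0 [0.047, 0.252, 0.005, -0.001, -0.003, 0.101] [0.54037072 0.01286875 0.296     ]
0.25 [0.045, 0.273, 0.0, 0.249, 0.009, 0.101] [ 0.53767034 -0.00731497  0.30105914]
0.5 [0.042, 0.297, 0.006, 0.499, 0.022, 0.1] [ 0.53439582 -0.03179011  0.29545666]
0.75 [0.039, 0.325, 0.003, 0.749, 0.035, 0.098] [ 0.53075074 -0.05903493  0.2982974 ]
1.0 [0.036, 0.353, 0.002, 0.999, 0.047, 0.094] [ 0.52696174 -0.08735546  0.29909385]
```

```bash
python3 -m inch '[[[0.003,0.015,0,0,0,0.01,0],[0.01,0.04,0,0,0,0.02,0],[0.016,0.07,0,0,0,0.03,0],[0.022,0.1,0,0,0,0.05,0],[0.028,0.13,0,0,0,0.06,0],[0.034,0.16,0,0,0,0.07,0],[0.039,0.19,0,0,0,0.08,0],[0.043,0.218,0,0,0,0.09,0],[0.046,0.24,0.002,0,0,0.1,0],[0.047,0.252,0.004,0,0,0.1,0]]]'; python3 -c "
from h import *
stat()
t=cam('top'); crop(t,(270,140,470,300),'o1.png',4); s=cam('scene'); crop(s,(250,120,450,280),'o2.png',4)
for y,z,th in ((.06,.225,0),(.06,.21,.25),(.06,.19,.5),(.06,.185,.75),(.06,.185,1.0)): print(th,rel(dump((-.009,y,z),th),tilted(CY,th)))
"
```

```text
t: 23.95
position: [0.5405, 0.0143, 0.2947]
ee_rot: [-3.134, 0.205, 0.0]
force: [-0.2, -0.3, -5.2]
finger_gap: 0.0117
t 23.95 q [-1.980e-01  2.700e-02  1.581e+00  1.000e-03  1.534e+00  1.503e+00] p [0.5405 0.0143 0.2947] F [-0.2 -0.3 -5.2] gap 0.0117
[[0.991, -0.13, -0.0], [-0.13, -0.991, 0.001], [-0.0, -0.001, -1.0]]
0 [0.0, 0.002, -0.001, -0.001, 0.0, 0.002]
0.25 [0.0, 0.022, -0.006, 0.249, 0.001, 0.002]
0.5 [0.0, 0.047, -0.001, 0.499, 0.001, 0.002]
0.75 [-0.0, 0.074, -0.004, 0.749, 0.001, 0.002]
1.0 [-0.0, 0.103, -0.004, 0.999, 0.001, 0.002]
```

View pics/o1.png

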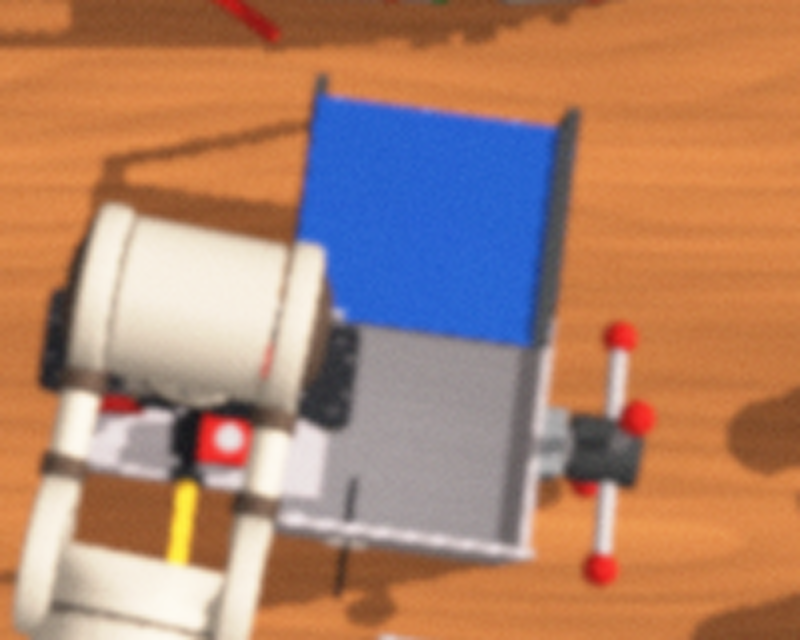

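View pics/o2.png

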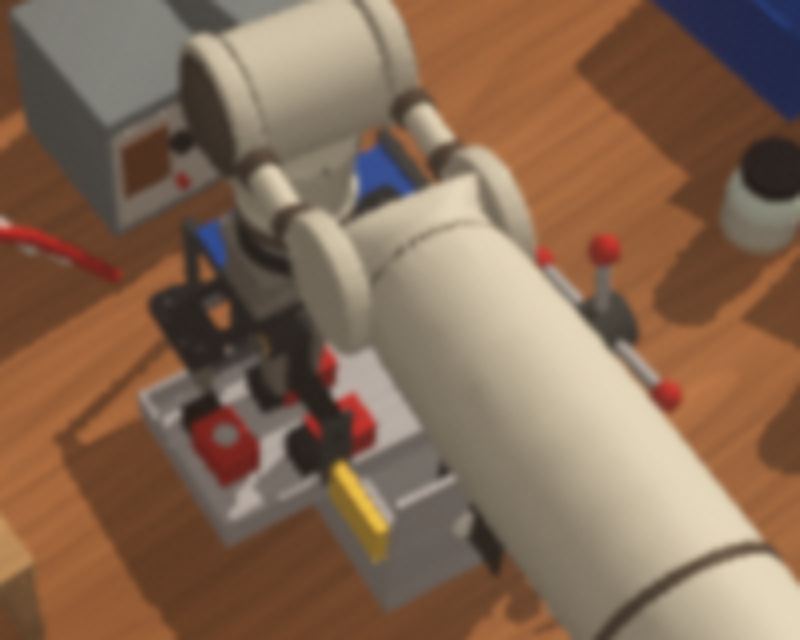

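```bash
python3 -m inch '[[[0,0.006,-0.003,0.08,0,0,0],[0,0.014,-0.005,0.18,0,0,0],[0,0.024,-0.006,0.28,0,0,0],[0,0.034,-0.005,0.38,0,0,0],[0,0.043,-0.002,0.47,0,0,0],[0,0.052,-0.002,0.56,0,0,0],[0,0.064,-0.003,0.66,0,0,0],[0,0.074,-0.004,0.75,0,0,0],[0,0.085,-0.004,0.85,0,0,0],[0,0.095,-0.004,0.93,0,0,0]]]'; python3 -c "
from h import *
stat()
t=cam('top'); crop(t,(270,140,470,300),'p1.png',4); s=cam('scene'); crop(s,(250,120,450,280),'p2.png',4)
"
```

```text
t: 25.3
position: [0.529, -0.0789, 0.2999]
ee_rot: [-2.206, 0.141, -0.074]
force: [0.8, 0.8, -3.2]
finger_gap: 0.0114
t 25.3 q [-0.797  0.253  1.578  0.731  1.903  0.931] p [ 0.529  -0.0789  0.2999] F [ 0.8  0.8 -3.2] gap 0.0114
[[0.992, -0.075, 0.105], [-0.129, -0.591, 0.796], [0.003, -0.803, -0.596]]
```

View pics/p1.png

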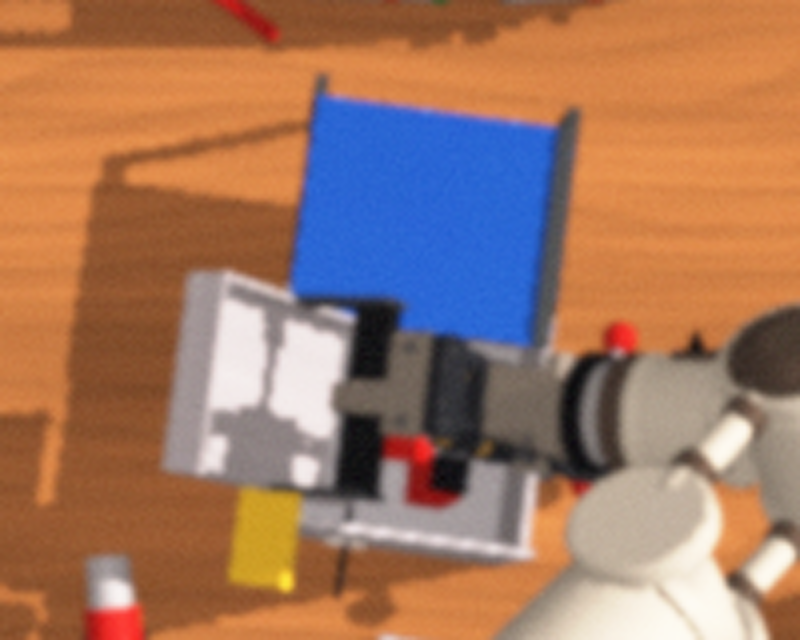

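View pics/p2.png

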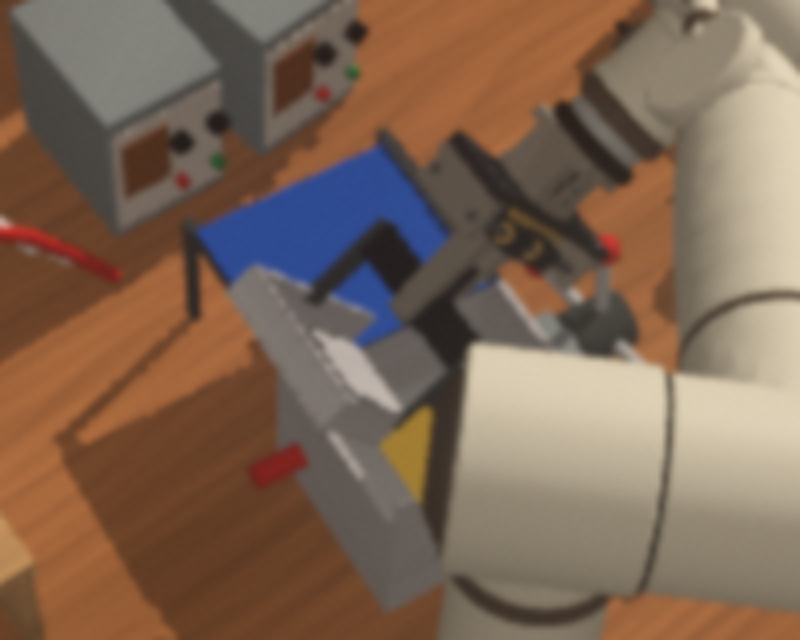

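Wrist load fell from 5.2 N to 3.2 N, which matches the empty tray. I'll untilt along the reverse path and check.

```bash
python3 -c "
from h import *
for y,z,th in ((.06,.215,.93),(.06,.22,.6),(.06,.225,.3),(.07,.235,0)): print(th,rel(dump((-.009,y,z),th),tilted(CY,th)))
print(rel([.5,.2,.3],down(-.03)))
"
```

```text
0.93 [-0.001, -0.025, -0.019, -0.002, 0.002, 0.0]
0.6 [-0.001, -0.047, 0.011, -0.332, 0.002, 0.001]
0.3 [-0.0, -0.058, 0.042, -0.632, 0.002, 0.001]
0 [-0.0, -0.068, 0.078, -0.932, 0.001, 0.001]
[-0.065, -0.165, 0.219, -0.931, -0.046, -0.094]
```

```bash
python3 -m inch '[[[-0.001,-0.012,-0.01,0,0,0,0],[-0.001,-0.025,-0.019,0,0,0,0],[-0.001,-0.032,-0.009,-0.12,0,0,0],[-0.001,-0.04,0.001,-0.22,0,0,0],[-0.001,-0.047,0.011,-0.33,0,0,0],[-0.001,-0.051,0.021,-0.43,0,0,0],[-0.001,-0.055,0.032,-0.53,0,0,0],[0,-0.058,0.042,-0.63,0,0,0],[0,-0.063,0.06,-0.78,0,0,0],[0,-0.068,0.078,-0.93,0,0,0]]]'; python3 -c "
from h import *
stat()
t=cam('top'); crop(t,(270,140,470,300),'q1.png',4); s=cam('scene'); crop(s,(250,120,450,280),'q2.png',4)
print(rel([.52,.2,.3],down(-.03)))
print(rel([.50,.33,.3],down(-.03)))
"
```

```text
t: 26.65
position: [0.5423, 0.0252, 0.311]
ee_rot: [3.132, -0.203, 0.011]
force: [0.6, 0.6, -3.8]
finger_gap: 0.0115
t 26.65 q [-0.175  0.022  1.554 -0.002  1.558  1.525] p [0.5423 0.0252 0.311 ] F [ 0.6  0.6 -3.8] gap 0.0115
[[0.992, -0.129, 0.007], [-0.129, -0.992, -0.003], [0.007, 0.002, -1.0]]
[-0.042, -0.166, 0.01, -0.002, -0.005, -0.092]
[-0.078, -0.293, 0.01, -0.002, -0.005, -0.092]
```

View pics/q1.png

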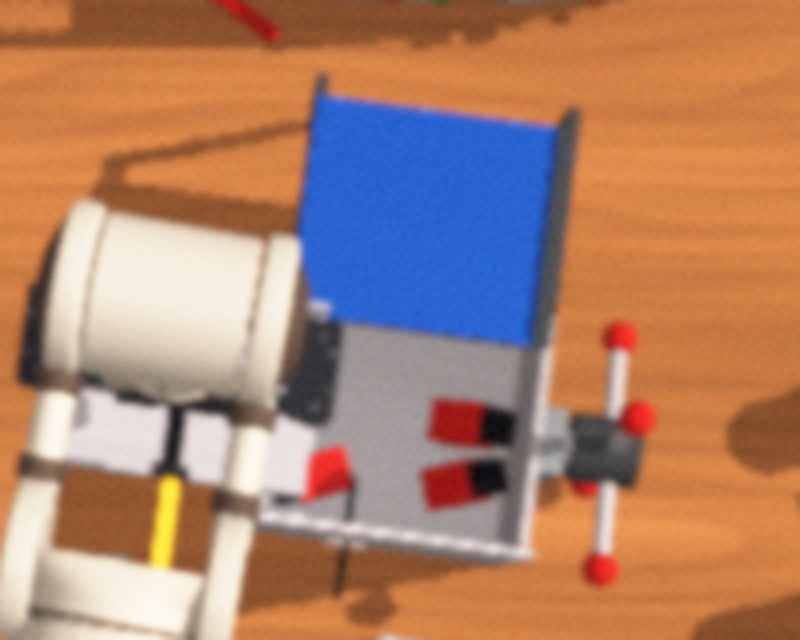

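View pics/q2.png

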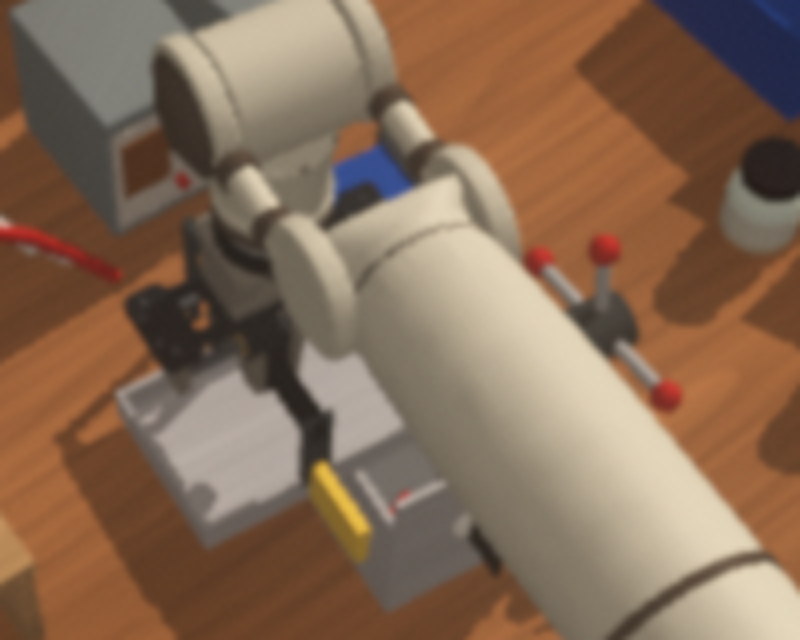

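All three valves are in the chamber, at about (470,425), (465,485) and (328,470) in the crop. The tray is empty, so I'll take it back to where it was on the bench.

```bash
python3 -m inch '[[[-0.005,-0.02,0.002,0,0,-0.01,0],[-0.012,-0.05,0.004,0,0,-0.03,0],[-0.02,-0.09,0.006,0,0,-0.05,0],[-0.03,-0.13,0.008,0,0,-0.07,0],[-0.042,-0.17,0.01,0,0,-0.09,0],[-0.055,-0.21,0.02,0,-0.004,-0.09,0],[-0.066,-0.245,0.05,0,-0.005,-0.09,0],[-0.074,-0.275,0.09,0,-0.005,-0.09,0],[-0.078,-0.29,0.13,0,-0.005,-0.09,0],[-0.078,-0.293,0.16,0,-0.005,-0.09,0]]]'; python3 -c "
from h import *
stat()
t=cam('top'); crop(t,(120,140,320,300),'r1.png',4); s=cam('scene'); crop(s,(130,180,330,340),'r2.png',4)
print(rel([.50,.33,.07],down(-.03)))
"
```

```text
t: 28.0
position: [0.5019, 0.3259, 0.148]
ee_rot: [-3.138, 0.061, 0.006]
force: [0.2, 0.0, -3.2]
finger_gap: 0.0115
t 28.0 q [0.372 0.276 1.595 0.005 1.273 1.98 ] p [0.5019 0.3259 0.148 ] F [ 0.2  0.  -3.2] gap 0.0115
[[0.999, -0.039, -0.004], [-0.039, -0.999, 0.003], [-0.004, -0.003, -1.0]]
[0.0, -0.006, 0.075, -0.0, 0.01, -0.01]
```

View pics/r2.png

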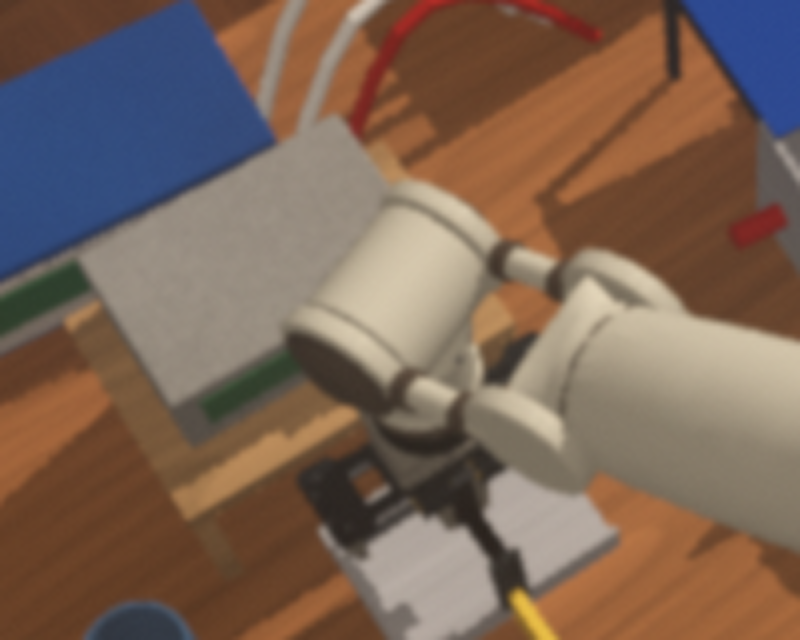

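```bash
python3 -m inch '[[[0,-0.003,0.015,0,0,0,0],[0,-0.004,0.032,0,0,0,0],[0,-0.004,0.046,0,0,0,0],[0,-0.004,0.056,0,0,0,0],[0,-0.004,0.063,0,0,0,0],[0,-0.004,0.067,0,0,0,0],[0,-0.004,0.07,0,0,0,0],[0,-0.004,0.072,0,0,0,0],[0,-0.004,0.073,0,0,0,0],[0,-0.004,0.073,0,0,0,0]]]'; python3 -c "
from h import *
stat()
"
```

```text
t: 29.35
position: [0.5027, 0.3286, 0.0752]
ee_rot: [-3.14, 0.062, 0.005]
force: [-0.3, -0.4, -2.4]
finger_gap: 0.0114
t 29.35 q [0.377 0.365 1.638 0.003 1.14  1.986] p [0.5027 0.3286 0.0752] F [-0.3 -0.4 -2.4] gap 0.0114
[[0.999, -0.039, -0.003], [-0.039, -0.999, 0.001], [-0.003, -0.001, -1.0]]
```

Force is −2.4 N, so the tray is just touching. I'll lower it a few millimetres more.

```bash
python3 -m inch '[[[0,0,0.001,0,0,0,0],[0,0,0.002,0,0,0,0],[0,0,0.003,0,0,0,0],[0,0,0.003,0,0,0,0],[0,0,0.004,0,0,0,0],[0,0,0.004,0,0,0,0],[0,0,0.005,0,0,0,0],[0,0,0.005,0,0,0,0],[0,0,0.005,0,0,0,0],[0,0,0.005,0,0,0,0]]]'; python3 -c "
from h import *
stat()
"
```

```text
t: 30.6
position: [0.5028, 0.3287, 0.0705]
ee_rot: [-3.139, 0.062, 0.004]
force: [-2.3, -0.5, 1.9]
finger_gap: 0.0114
t 30.6 q [0.377 0.372 1.64  0.003 1.132 1.986] p [0.5028 0.3287 0.0705] F [-2.3 -0.5  1.9] gap 0.0114
[[0.999, -0.039, -0.003], [-0.039, -0.999, 0.002], [-0.003, -0.001, -1.0]]
```

```bash
python3 -m inch '[[[0,0,0,0,0,0,0.06],[0,0,0,0,0,0,0.06],[0,0,0,0,0,0,0.06],[0,0,0,0,0,0,0.06],[0,0,0,0,0,0,0.06],[0,0,0,0,0,0,0.06],[0,0,-0.02,0,0,0,0.06],[0,0,-0.06,0,0,0,0.06],[0,0,-0.12,0,0,0,0.06],[0,0,-0.16,0,0,0,0.06]]]'; python3 -m inch '[[[0,0.03,-0.03,0,0,0,0.06],[0,0.08,-0.06,0,0,0,0.06],[-0.03,0.14,-0.08,0,0,0,0.06],[-0.06,0.2,-0.08,0,0,0,0.06],[-0.1,0.25,-0.08,0,0,0,0.06],[-0.13,0.3,-0.08,0,0,0,0.06],[-0.13,0.3,-0.08,0,0,0,0.06],[-0.13,0.3,-0.08,0,0,0,0.06],[-0.13,0.3,-0.08,0,0,0,0.06],[-0.13,0.3,-0.08,0,0,0,0.06]]]'; python3 -c "
from h import *
stat()
t=cam('top'); cv2.imwrite('pics/z1.png',t['frame']); s=cam('scene'); cv2.imwrite('pics/z2.png',s['frame'])
crop(s,(130,200,330,360),'z3.png',4); crop(t,(280,140,440,300),'z4.png',3.7)"
```

```text
t: 31.85
position: [0.5042, 0.3288, 0.2353]
ee_rot: [-3.137, 0.062, -0.003]
force: [1.2, -0.0, -0.5]
finger_gap: 0.0601
t: 33.1
position: [0.362, 0.0345, 0.3101]
ee_rot: [-3.139, 0.059, 0.006]
force: [-0.2, -0.7, -0.0]
finger_gap: 0.0602
t 33.1 q [-2.420e-01 -4.760e-01  1.972e+00  1.000e-03  1.650e+00  1.366e+00] p [0.362  0.0345 0.3101] F [-0.2 -0.7 -0. ] gap 0.0602
[[0.999, -0.037, -0.004], [-0.037, -0.999, 0.002], [-0.004, -0.002, -1.0]]
```

View pics/z1.png

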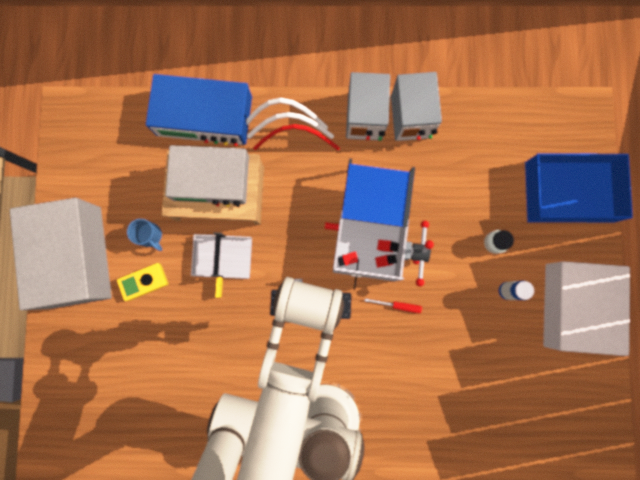

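View pics/z3.png

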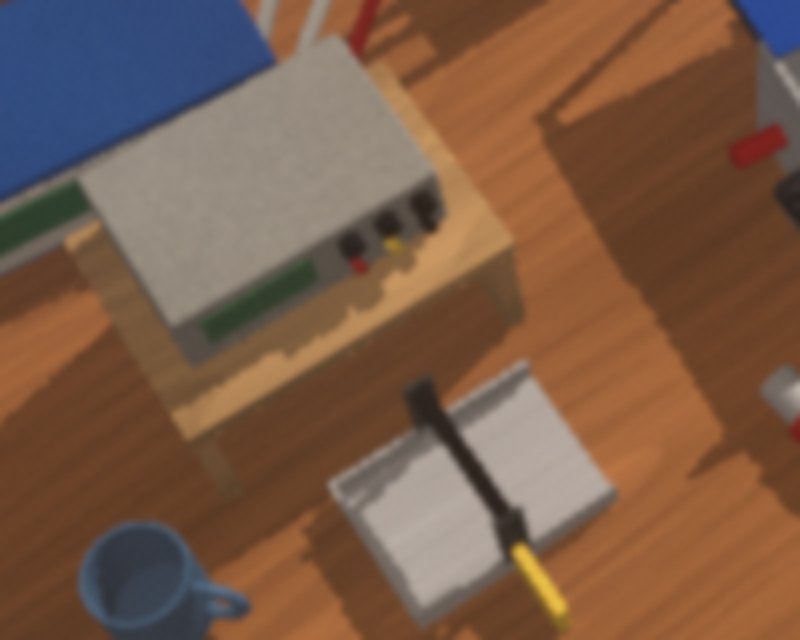

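View pics/z4.png

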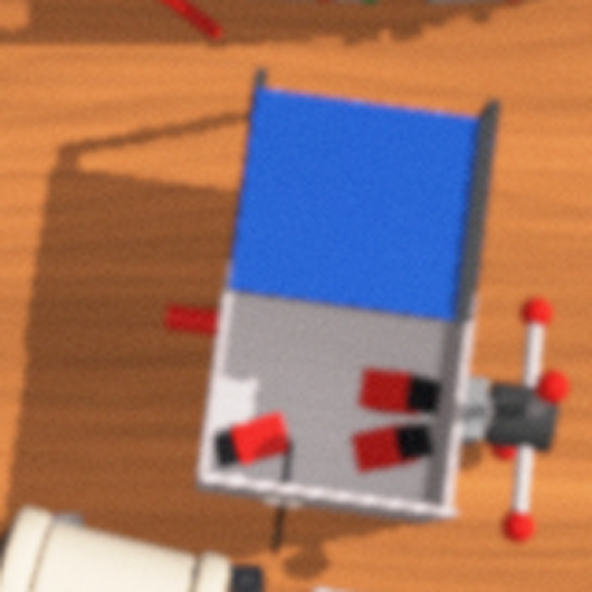

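The final pictures show the hatch open and all three valves in the chamber. The empty tray stands level and clear of the shelf. I'll do a last check on the hatch and the pump, then hand in.

```bash
python3 st.py zz.png; python3 -c "
from h import *
c=cam('scene')
for n in ('pump_mid','meter_mid','mug_rim','spray'): print(n,[(np.round(r['rect']).tolist(),round(r['p'],2)) for r in env.search_frame('scene',n)[:1]])
c=cam('top')
for n in ('meter_mid','mug_rim','jar','spray','screwdriver_grip'): print(n,[(np.round(r['rect']).tolist(),round(r['p'],2)) for r in env.search_frame('top',n)[:1]])
env.job_done()"
```

```text
0.07 blue from 0.066 to 0.229 -> s from back 4.12
0.04 blue from 0.067 to 0.23 -> s from back 4.15
0.0 blue from 0.066 to 0.229 -> s from back 4.12
-0.03 blue from 0.067 to 0.23 -> s from back 4.15
t 33.25 q [-2.430e-01 -4.760e-01  1.972e+00  1.000e-03  1.650e+00  1.366e+00] p [0.3619 0.0341 0.31  ] F [0.1 0.5 0.4] gap 0.0602
[[0.999, -0.038, -0.004], [-0.038, -0.999, 0.002], [-0.004, -0.002, -1.0]]
pump_mid [([319.0, 293.0, 356.0, 324.0], 0.7)]
meter_mid [([169.0, 368.0, 215.0, 422.0], 0.81)]
mug_rim [([149.0, 330.0, 193.0, 365.0], 0.84)]
spray [([465.0, 173.0, 496.0, 205.0], 0.77)]
meter_mid [([118.0, 265.0, 167.0, 302.0], 0.86)]
mug_rim [([127.0, 220.0, 161.0, 248.0], 0.77)]
jar [([485.0, 229.0, 513.0, 255.0], 0.71)]
spray [([484.0, 229.0, 516.0, 253.0], 0.61)]
screwdriver_grip [([363.0, 296.0, 420.0, 313.0], 0.51)]
the job is handed in; nothing more can be done
```

The job is done and handed in at about 34 s of the 72 s allowed; no verdict was reported.

- **Hatch:** I wound it to its stop in three spoke pushes over the top, then pressed until it moved no further (about 39 N at the wrist). Its front edge read +66 to +67 mm from the chamber centre, against a nominal +66, and was unchanged at the end. The star angle worked out from the hatch's back edge came to 4.12–4.15 rad rather than 4.2. That gap is about 2–3 mm of hatch travel, close to the camera calibration error.
- **Tray:** I pulled it clear of the shelf by the yellow tab, released it, and took it again by the black bar. I tipped it to about 53° over the mouth. The wrist load fell from 5.2 N to 3.2 N, which matches the empty tray. It now stands level on the bench, in front of the shelf.
- **Valves:** The last top picture shows all three inside the chamber. I never touched them directly.
- **Other things on the bench:** The meter, mug, jar and pump were found within a few pixels of where they started. The pump was checked in the scene camera only, because the arm covered it in the top view.
- **Checks that disagreed:** In the last top picture the network reported the jar's spot for the spray can. The can stands in its old place in that picture and was found within a few pixels in the scene camera. The screwdriver's box was wider than at first because it took in the whole tool, and it looks unmoved.

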